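Pick the split ring out of the bench lamp's rim

ROBOT

A 6-joint arm with a two-finger parallel gripper is mounted at the origin on the work surface. World frame = base frame: x ahead of the robot, y to its left, z up, the work surface at z = 0. Lengths are in mm, angles in rad, forces in N, time in s.
With the tool pointing down it reaches from about 300 to 775 mm from the base axis. Payload 14.6 kg.
Tool frame: the origin (TCP) lies midway between the tips of the shut fingers; the grasp point (between the pads) lies 19 mm behind it (manip.tcp_to_grasp is the distance from the TCP to the grasp point, in mm); z points along the fingers, x is the direction in which the jaws open and shut, and the axes are right-handed (so a half turn about z gives the same grasp; the last joint's range is limited). The gripper opens to 94 mm and grips with 3 to 60 N. Pads are 16 mm wide; open, the fingers measure 119 mm over their backs; the gripper's body (75 mm by 177 mm) begins 78 mm behind the grasp point.
Start: joints at [-1.393, 0.3, 1.521, -0, 1.321, -0.067], TCP at [133.293, -533.594, 180.246] pointing down, gripper open.
Joint ranges: [-3.03, 3.03], [-0.79, 2.21], [0.23, 2.52], [-1.04, 4.18], [0, 3.07], [-2.55, 2.55]. Speed limits (rad/s): [2.22, 2.22, 2.57, 3.14, 3.14, 3.14].

INTERFACE

Orientations are given as [roll, pitch, yaw] about the fixed x, y, z axes, in that order (R = Rz(yaw) Ry(pitch) Rx(roll)).
In Python, from cell import manip gives the robot as it stands.
- The arm moves only by the tool arm_command, never from a script. Its argument "steps" is a list of rows, each a list of 3 entries, a list of its own where there are three numbers: the opening, from 0 (shut) to 1 (fully open), then the shift along the tool's x, y, z in cm, then the turn about the tool's z in rad. A call has 1 to 5 rows; each row shifts and turns the commanded pose from where the row before left it, along the tool's axes as they then stand; what a row does not reach is not made up. A row lasts 1/12 s, in which the tool goes at most 41.7 mm and 7.16 degrees, less where a joint would pass 70% of its speed; a pose out of reach is approached as far as the arm can. A call with a gripper value outside its range is refused whole. The fingers move at their own pace and stop on an object; "force" is the grip in N (left out, the last holds). Time passes only in rows, so rows that do not move let the fingers close. It gives the time, the measured TCP pose, the force and the opening at its end, in the units of the state.
- manip.read_state(): the state, without advancing time (a new reading comes with each control period).
- manip.camera(name): name is "side" or "top"; returns (picture, depth): 480x640x3 uint8, red, green, blue; 480x640 float32, mm along the optical axis (not along the pixel's ray), 0 where there is no reading.
- manip.calibration(name): a dict with "fx", "fy", "cx", "cy" (pixels), "R" (3x3) and "t" (3): a world point X has camera coordinates R X + t. Camera axes: x right, y down, z forward; pixel columns grow to the right and rows downward; lengths in mm; the calibration is good to about 2 mm. A picture is of the moment at which its call begins. calibration takes no time and is no camera call.
- manip.sign_off(): hands the job in, once; it reports no verdict.
The state is a dict: "clock": time; "joints": joint angles; "qd": joint speeds; "effort": joint torques, N m; "eef_pos": TCP position; "eef_rot": TCP orientation; "wrist_force": force on the tool from outside, world axes, zero at the start; "moment": the same for the moment, N m; "finger_gap": finger opening in mm.
Only numpy, scipy, OpenCV 4.12 (cv2) and the standard library are available. Lean on these libraries where they do the work, as an engineer would, in place of code of your own. Each camera call takes 0.05 s, during which the arm holds its last target.

TASK

The bench lamp's front glass is due to be changed: take the red hook pick from the tool rack, work its toe in over the glass at the notch in the rim and lift that end of the split ring out of its groove onto the rim, without leaning on the glass or forcing the ring. Then draw the whole ring out, lay it in the round steel parts dish and hang the pick upright back in its own slot, leaving the other things on the bench alone.

Things in the scene. Friction and masses are not known exactly. Their poses are not given: they have to be found in the camera images.
- lamp: Round green finned lamp head lying face up in its yoke, bolted down, turned somehow about the vertical. Origin: on its axis, on the bench; z up. Bare metal rim: flat top 90 mm above the origin, outer radius 46 mm, mouth radius 36 mm. In the mouth's wall is a groove of radius 37.8 mm; its upper lip is bevelled underneath, so a ring end pulled up rides inward out of it.
- lamp_notch (a point): Middle of the notch cut through rim and gasket, at the rim's top level, radius 40 mm, 17.5 degrees round from the lamp's x axis towards its y. The notch spans 4 to 31 degrees, is open from the mouth out to radius 43.5 mm and down to the level of the glass. Elsewhere a black gasket 4 mm thick fills the space between ring and glass (from radius 32.8 mm out).
- glass: White opal front glass, a disc of radius 35 mm below the ring. Origin: centre of its top face, 11 mm below the rim's top and 4 mm below the ring's underside. It lies on a soft seal, gives about 1 mm per 8 N, and must not be loaded with more than 10 N.
- ring: Springy split ring of round brass-coloured wire 4 mm thick, outer diameter 75.6 mm, in the groove, wire top 3 mm and underside 7 mm below the rim's top. Origin: ring centre at the underside's level; its frame belongs to the part opposite the gap (24 degrees wide, about the ring's x axis). Drawing it up by the freed end takes 5 to 8 N and some 60 mm of lift; the wire is smooth: grip firmly.
- ring_tip (a point): Mid-wire, 2 mm from the end in the notch. Its frame is level with the lamp's when seated, and turns with the end; the wire runs square to a line 22.5 deg round from its x (towards y). Seated: 15 deg round from lamp x, radius 37 mm, 5 mm below rim top. Lifting takes 5 to 12 N until it jumps out; raised 15 mm and let down it rests over the rim, 4 to 5 mm above it, radius 42 mm, swung out 0.2 rad.
- pick: Hook pick with red handle and brass guard hanging upright in a slot of the rack. Origin: centre of the guard's underside, resting on the rack; z up along the handle, x the way the toe points. Guard: disc of radius 16 mm, 4 mm thick; above it a square handle 14 x 14 mm, from 4 to 54 mm, flats across x and y. Mass about 75 g.
- pick_nose (a point): The pick's collet nose (11 mm thick), on its axis 14 mm below the origin. From it stands a round shank, 5 mm thick, with a flat toe at its foot: 3 mm high, 4 mm wide, reaching 11 mm from the axis along the pick's x. The shank is clamped more or less far out: the toe's sole is 70 to 78 mm below the pick's origin, and is not known better than that.
- rack: Fixed grey sheet-steel tool rack, 62 x 214 mm, its shelf's top 105 mm above the bench. Origin: centre of its underside. Three slots 24 mm (x) by 18 mm (y) through the shelf, 62 mm apart along the rack's y; tools hang in them by their guards with x along the rack's x and the axis 3 mm behind the slot's middle (-x).
- dish: Fixed round stainless parts dish: radius 60 mm at the foot, 75 mm at the rim, 22 mm high, floor 3 mm above the bench. Origin: centre of its underside.
- rake: Bystander: glass rake with wooden handle standing firmly in the rack, same handle and guard sizes as the pick, straight pointed shank. Origin: centre under the guard.
- spatula_tool: Bystander: glass shaper with blue handle standing firmly in the rack, same handle and guard sizes as the pick, flat blade. Origin: centre under the guard.
- marver: Bystander: loose graphite block 100 x 70 x 20 mm. Origin: centre of underside.
- bead_press: Bystander: loose brass bead press 75 x 50 mm, 48 mm high. Origin: centre of underside.
- spare_glass: Bystander: the new front glass on a round card, radius 45 mm, 6 mm high. Origin: centre of underside.
There are look-alikes about, which are no part of the job. What is shaped like the pick but green is not meant.

How it is judged:
By the outcome, as a careful person would: the job done as asked, in the order asked, and still so for the second after the job is handed in, with the robot touching nothing.
It also fails if it takes over 72 s, if anything falls off the work surface, if the arm or the gripper's body presses on something with over 40 N, if the wrist force passes 120 N, or if a joint passes its speed limit or range.

## Working session

There is one attempt and no reset: what is moved stays moved. The work goes in short steps, Python scripts to look and compute and a tool call to move; the robot and the scene stay as the last step left them, time stands still between calls to the robot, and variables do not carry over. Pictures are saved under pics/ and viewed, and the job is handed in when it is done.

Besides the shell and the picture viewer there is one more tool, called after "Call:" as name(argument=value, ...), one argument or row to a line, values as JSON. arm_command: Moves the arm, as the interface text tells. Its arguments: {"type":"object","properties":{"steps":{"type":"array","items":{"type":"array"}},"force":{"type":"number"}},"required":["steps"]}

```bash
ls; mkdir -p pics; cat > h.py <<'E'
import numpy as np, cv2
from cell import manip
def snap(n,tag):
    im,d=manip.camera(n); np.savez(f'pics/{tag}_{n}.npz',im=im,d=d); cv2.imwrite(f'pics/{tag}_{n}.png',im[:,:,::-1]); return im,d
def load(n,tag):
    z=np.load(f'pics/{tag}_{n}.npz'); return z['im'],z['d']
def cal(n):
    c=manip.calibration(n); return c,np.array(c['R']),np.array(c['t'])
def ray(n,u,v):
    c,R,t=cal(n); d=R.T@np.array([(u-c['cx'])/c['fx'],(v-c['cy'])/c['fy'],1]); o=-R.T@t; return o,d
def onz(n,u,v,z):
    o,d=ray(n,u,v); return o+d*(z-o[2])/d[2]
def proj(n,X):
    c,R,t=cal(n); p=R@np.array(X,float)+t; return np.array([c['fx']*p[0]/p[2]+c['cx'],c['fy']*p[1]/p[2]+c['cy'],p[2]])
def cloud(n,d):
    c,R,t=cal(n); v,u=np.mgrid[0:480,0:640]; P=np.stack([(u-c['cx'])/c['fx']*d,(v-c['cy'])/c['fy']*d,d],-1); return (P-t)@R
E
python3 - <<'E'
from h import *
for n in('side','top'):
    im,d=snap(n,'a'); c,R,t=cal(n); print(n,c['fx'],-R.T@t,R[2],(d>0).mean())
print(manip.read_state())
E
```

```text
pics
side 537.4804845614944 [ 141.89376773 -925.62968512  755.16975663] [ 0.34158516  0.75603836 -0.5583239 ] 0.9961328125
top 519.5513621681298 [ 440.74291605  -40.33920987 1194.54185184] [ 9.79409591e-02 -5.71197150e-04 -9.95192063e-01] 0.9960416666666667
{'clock': 0.1, 'joints': array([-1.39258202e+00,  3.00378092e-01,  1.52149137e+00,  1.06363873e-05,
        1.32071721e+00, -6.66034834e-02]), 'qd': array([-5.80909871e-04, -2.58366706e-03, -1.39350943e-03, -6.38917750e-04,
        6.34039712e-04, -4.52925002e-05]), 'effort': array([ 7.82303487e-04, -5.32645619e+01, -3.53286195e+01,  7.09365914e-02,
        2.34462053e-02, -4.89072829e-05]), 'eef_pos': array([ 133.26199797, -533.35034867,  179.77531575]), 'eef_rot': array([-3.14151622e+00,  9.91123959e-04, -1.32598114e+00]), 'wrist_force': array([-0.33488686, -0.49771453, -0.0182586 ]), 'moment': array([ 0.02528399,  0.04379872, -0.0531505 ]), 'finger_gap': 93.89501915661111}
```

View pics/a_top.png

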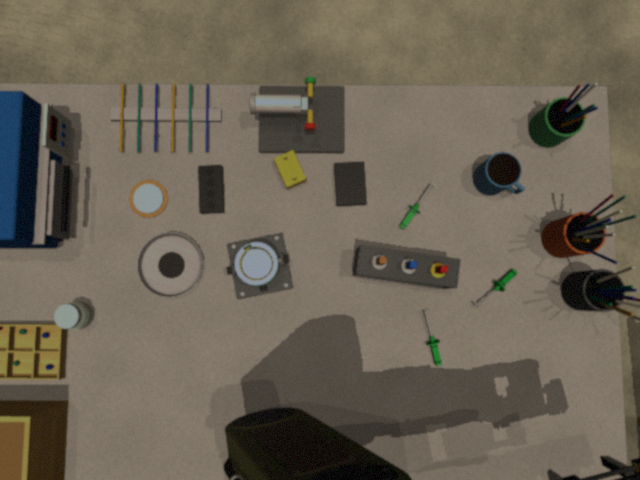

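View pics/a_side.png

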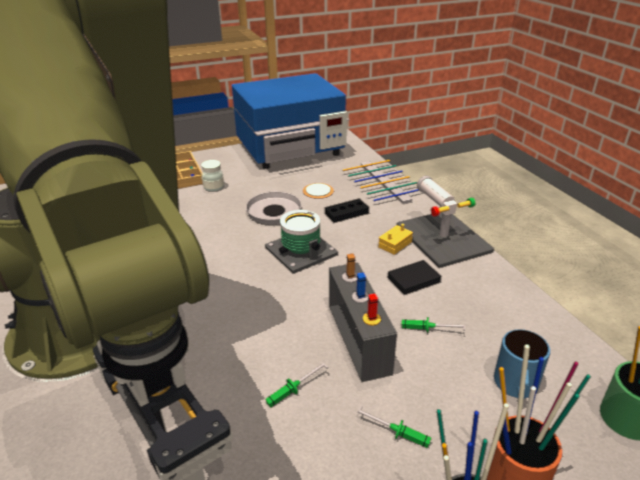

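The top view shows the lamp at (257,264), dish (171,264) and rack (407,265). Three things could be taken for the pick: the red handle in the rack at (440,270), the loose green picks at (412,212), (498,287) and (432,340), and the rake (379,261) or spatula (410,266). I choose the red handle at (440,270) and will check it in crops.

```bash
python3 - <<'E'
from h import *
im,d=load('top','a'); im2,d2=load('side','a')
A=cv2.resize(im[225:305,340:470],None,fx=4,fy=4,interpolation=cv2.INTER_CUBIC)
B=cv2.resize(im[220:310,215:305],None,fx=4,fy=4,interpolation=cv2.INTER_CUBIC)
C=cv2.resize(im2[195:275,255:345],None,fx=4,fy=4,interpolation=cv2.INTER_CUBIC)
D=cv2.resize(im2[245:385,320:410],None,fx=2,fy=2,interpolation=cv2.INTER_CUBIC)
o=np.zeros((600,800,3),np.uint8)
o[:320,:430]=A[:, :430]; 
o=np.zeros((600,800,3),np.uint8)
A=cv2.resize(A,(400,246)); o[:246,:400]=A; B=cv2.resize(B,(400,340))[:340]; o[250:590,:400]=B
C=cv2.resize(C,(390,300)); o[:300,405:795]=C; D=cv2.resize(D,(180,280)); o[310:590,405:585]=D
cv2.imwrite('pics/crop1.png',o[:,:,::-1])
E
```

```text
(no output)
```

View pics/crop1.png

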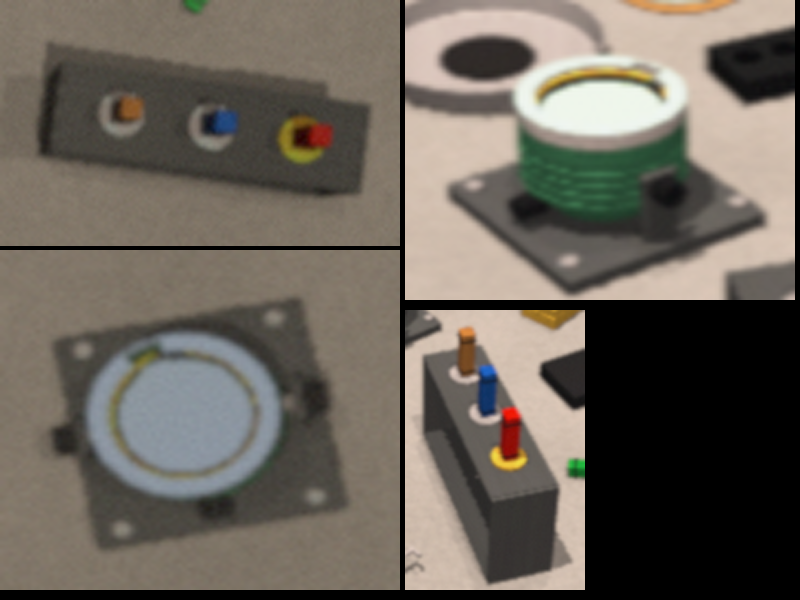

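The crops confirm the red handle with its brass guard is in the right-hand slot. The lamp's notch with the brass ring end shows at about top pixel (248,248). Next I'll measure.

```bash
python3 - <<'E'
from h import *
im,d=load('top','a'); P=cloud('top',d); hsv=cv2.cvtColor(im,cv2.COLOR_RGB2HSV)
im2,d2=load('side','a'); P2=cloud('side',d2); hsv2=cv2.cvtColor(im2,cv2.COLOR_RGB2HSV)
def box(P,u0,u1,v0,v1):
    m=np.zeros((480,640),bool); m[v0:v1,u0:u1]=1; return m
print('bench z',np.median(P[300:320,150:220,2]),np.median(P2[420:440,300:340,2]))
# rack
m=box(P,345,470,235,300)
z=P[...,2]; s=m&(z>98)&(z<112)
print('shelf z',np.median(z[s]))
Q=P[s]; r=cv2.minAreaRect(Q[:,:2].astype(np.float32)); print('rack top',r)
b=box(P2,320,410,255,385)&(P2[...,2]>98)&(P2[...,2]<112); print('rack side',cv2.minAreaRect(P2[b][:,:2].astype(np.float32)), np.median(P2[b][:,2]))
# guard / handles
s=m&(z>140); n,l,st,c=cv2.connectedComponentsWithStats(s.astype(np.uint8))
for i in range(1,n):
    q=P[l==i]; print('handle',c[i],q.mean(0),q.max(0),len(q), cv2.minAreaRect(q[:,:2].astype(np.float32)))
yel=m&(hsv[...,0]>20)&(hsv[...,0]<35)&(hsv[...,1]>120)&(hsv[...,2]>80)
v,u=np.nonzero(yel); X=np.array([onz('top',a,b_,109) for a,b_ in zip(u,v)]); print('guard top',X.mean(0),X.min(0),X.max(0),len(u))
print(cv2.minEnclosingCircle(X[:,:2].astype(np.float32)))
# lamp rim
for n_,PP,bb in(('top',P,(215,305,220,310)),('side',P2,(270,335,200,260))):
    s=box(PP,*bb)&(PP[...,2]>84)&(PP[...,2]<96); Q=PP[s]; 
    print('rim',n_,np.median(Q[:,2]),cv2.minEnclosingCircle(Q[:,:2].astype(np.float32)),len(Q))
# dish
for n_,PP,bb in(('top',P,(130,215,220,305)),('side',P2,(240,305,185,230))):
    s=box(PP,*bb)&(PP[...,2]>16)&(PP[...,2]<30); Q=PP[s]
    print('dish',n_,cv2.minEnclosingCircle(Q[:,:2].astype(np.float32)),np.median(Q[:,2]))
E
```

```text
bench z -0.9783930032295791 0.757963270661884
shelf z 104.13564420811655
rack top ((506.4721984863281, -247.43814086914062), (214.38795471191406, 62.562477111816406), 82.03327941894531)
rack side ((508.5736389160156, -248.15545654296875), (217.1697235107422, 63.18760681152344), 82.10011291503906) 106.12074220673013
handle [425. 237.] [ 440.74291605  -40.33920987 1194.54185184] [ 440.74291605  -40.33920987 1194.54185184] 1 ((440.742919921875, -40.339210510253906), (0.0, 0.0), 0.0)
handle [395. 242.] [ 440.74291605  -40.33920987 1194.54185184] [ 440.74291605  -40.33920987 1194.54185184] 1 ((440.742919921875, -40.339210510253906), (0.0, 0.0), 0.0)
handle [402. 245.] [ 440.74291605  -40.33920987 1194.54185184] [ 440.74291605  -40.33920987 1194.54185184] 1 ((440.742919921875, -40.339210510253906), (0.0, 0.0), 0.0)
handle [389. 249.] [ 440.74291605  -40.33920987 1194.54185184] [ 440.74291605  -40.33920987 1194.54185184] 1 ((440.742919921875, -40.339210510253906), (0.0, 0.0), 0.0)
handle [401. 250.] [ 440.74291605  -40.33920987 1194.54185184] [ 440.74291605  -40.33920987 1194.54185184] 1 ((
[... 3628 characters left out ...]
1605  -40.33920987 1194.54185184] [ 440.74291605  -40.33920987 1194.54185184] 1 ((440.742919921875, -40.339210510253906), (0.0, 0.0), 0.0)
guard top [ 495.04863511 -302.67827632  109.        ] [ 483.72978292 -320.66210918  109.        ] [ 513.05319581 -291.52521877  109.        ] 95
((498.8692932128906, -307.1029052734375), 16.168176651000977)
rim top 88.45609696654873 ((511.3578796386719, 74.20284271240234), 46.057586669921875) 626
rim side 90.16129988135447 ((513.3848876953125, 73.24658203125), 48.83650207519531) 448
dish top ((512.5878295898438, 277.9735107421875), 75.19368743896484) 20.2098829299332
dish side ((515.2271728515625, 278.58685302734375), 78.28885650634766) 20.928254762147084
```

```bash
python3 - <<'E'
from h import *
im2,d2=load('side','a')
D=im2[255:385,315:405].astype(float); D=np.clip(255*(D/255)**0.5,0,255).astype(np.uint8)
D=cv2.resize(D,None,fx=4.5,fy=4.5,interpolation=cv2.INTER_CUBIC)
im,d=load('top','a'); C=cv2.resize(im[232:292,228:288],None,fx=6,fy=6,interpolation=cv2.INTER_CUBIC)
o=np.zeros((600,800,3),np.uint8); o[:D.shape[0],:D.shape[1]]=D; o[:360,410:770]=C
cv2.imwrite('pics/crop2.png',o[:,:,::-1])
E
```

```text
(no output)
```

View pics/crop2.png

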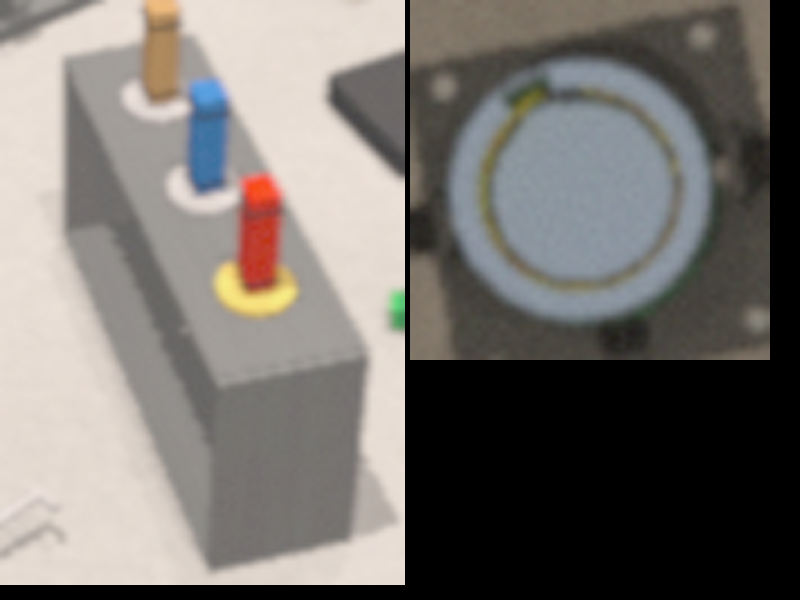

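```bash
cat >> h.py <<'E'
from scipy.spatial.transform import Rotation as Ro
import json
def plan(target,yaw=None,op=1.0,maxmm=36,maxr=0.12,quiet=False,extra=0,frm=None):
    s=manip.read_state(); p=np.array(s['eef_pos'] if frm is None else frm[:3]); y=s['eef_rot'][2] if frm is None else frm[3]
    target=np.array(target,float); yaw=y if yaw is None else yaw
    dy=yaw-y
    n=max(int(np.ceil(np.linalg.norm(target-p)/maxmm)),int(np.ceil(abs(dy)/maxr)),1)
    D=(target-p)/n; rows=[]
    for i in range(n):
        a=y+dy*i/n; 
        v=np.array([np.cos(a)*D[0]+np.sin(a)*D[1], np.sin(a)*D[0]-np.cos(a)*D[1], -D[2]])/10
        rows.append([op,[round(float(k),2) for k in v],round(-dy/n,3)])
    for i in range(0,n,5): print(json.dumps(rows[i:i+5]))
def st():
    s=manip.read_state(); print('t',round(s['clock'],2),'pos',np.round(s['eef_pos'],2),'rot',np.round(s['eef_rot'],4),'F',np.round(s['wrist_force'],2),'M',np.round(s['moment'],3),'gap',round(s['finger_gap'],2),'j6',round(s['joints'][5],2))
E
python3 - <<'E'
from h import *
plan([498,-308,200],1.431)
E
```

```text
[[1.0, [-0.57, -1.78, -0.09], -0.12], [1.0, [-0.35, -1.83, -0.09], -0.12], [1.0, [-0.13, -1.86, -0.09], -0.12], [1.0, [0.1, -1.86, -0.09], -0.12], [1.0, [0.32, -1.84, -0.09], -0.12]]
[[1.0, [0.53, -1.79, -0.09], -0.12], [1.0, [0.74, -1.71, -0.09], -0.12], [1.0, [0.94, -1.61, -0.09], -0.12], [1.0, [1.13, -1.48, -0.09], -0.12], [1.0, [1.3, -1.34, -0.09], -0.12]]
[[1.0, [1.45, -1.17, -0.09], -0.12], [1.0, [1.58, -0.99, -0.09], -0.12], [1.0, [1.69, -0.8, -0.09], -0.12], [1.0, [1.77, -0.59, -0.09], -0.12], [1.0, [1.83, -0.37, -0.09], -0.12]]
[[1.0, [1.86, -0.15, -0.09], -0.12], [1.0, [1.86, 0.07, -0.09], -0.12], [1.0, [1.84, 0.29, -0.09], -0.12], [1.0, [1.79, 0.51, -0.09], -0.12], [1.0, [1.72, 0.72, -0.09], -0.12]]
[[1.0, [1.62, 0.92, -0.09], -0.12], [1.0, [1.5, 1.11, -0.09], -0.12], [1.0, [1.35, 1.28, -0.09], -0.12]]
```

Call:
arm_command(
  steps=[
    [0.5,[-0.57,-1.78,-0.09],-0.12],
    [0.5,[-0.35,-1.83,-0.09],-0.12],
    [0.5,[-0.13,-1.86,-0.09],-0.12],
    [0.5,[0.1,-1.86,-0.09],-0.12],
    [0.5,[0.32,-1.84,-0.09],-0.12],
  ],
)

```text
clock: 0.52
eef_pos: [213.3, -483.9, 184.5]
eef_rot: [-3.141, 0.001, -0.72]
wrist_force: [-0.9, 0.0, 0.7]
finger_gap: 64.4
```

Call:
arm_command(
  steps=[
    [0.5,[0.53,-1.79,-0.09],-0.12],
    [0.5,[0.74,-1.71,-0.09],-0.12],
    [0.5,[0.94,-1.61,-0.09],-0.12],
    [0.5,[1.13,-1.48,-0.09],-0.12],
    [0.5,[1.3,-1.34,-0.09],-0.12],
  ],
)

```text
clock: 0.93
eef_pos: [292.5, -434.7, 189.0]
eef_rot: [-3.141, 0.0, -0.12]
wrist_force: [0.2, -0.3, 0.0]
finger_gap: 47.0
```

Call:
arm_command(
  steps=[
    [0.5,[1.45,-1.17,-0.09],-0.12],
    [0.5,[1.58,-0.99,-0.09],-0.12],
    [0.5,[1.69,-0.8,-0.09],-0.12],
    [0.5,[1.77,-0.59,-0.09],-0.12],
    [0.5,[1.83,-0.37,-0.09],-0.12],
  ],
)

```text
clock: 1.35
eef_pos: [371.8, -385.6, 193.5]
eef_rot: [-3.141, 0.0, 0.48]
wrist_force: [-0.3, -0.2, 0.9]
finger_gap: 46.8
```

Call:
arm_command(
  steps=[
    [0.5,[1.86,-0.15,-0.09],-0.12],
    [0.5,[1.86,0.07,-0.09],-0.12],
    [0.5,[1.84,0.29,-0.09],-0.12],
    [0.5,[1.79,0.51,-0.09],-0.12],
    [0.5,[1.72,0.72,-0.09],-0.12],
  ],
)

```text
clock: 1.77
eef_pos: [450.9, -336.4, 197.9]
eef_rot: [-3.141, -0.0, 1.08]
wrist_force: [0.1, 0.3, 0.4]
finger_gap: 47.2
```

Call:
arm_command(
  steps=[
    [0.5,[1.62,0.92,-0.09],-0.12],
    [0.5,[1.5,1.11,-0.09],-0.12],
    [0.5,[1.35,1.28,-0.09],-0.12],
    [0.5,[0,0,0],0],
  ],
)

```text
clock: 2.1
eef_pos: [499.5, -305.9, 200.5]
eef_rot: [-3.141, -0.001, 1.443]
wrist_force: [-0.2, 0.1, -0.2]
finger_gap: 46.9
```

```bash
python3 - <<'E'
from h import *
im,d=snap('side','b'); st()
C=cv2.resize(im[180:390,280:440],None,fx=2.8,fy=2.8,interpolation=cv2.INTER_CUBIC)
cv2.imwrite('pics/b1.png',C[:,:,::-1]); print(proj('side',[499.5,-305.9,200.5]))
hsv=cv2.cvtColor(im,cv2.COLOR_RGB2HSV)
P=cloud('side',d)
red=((hsv[...,0]<8)|(hsv[...,0]>172))&(hsv[...,1]>170)&(hsv[...,2]>80); red[:,:340]=0;red[:280]=0; red[330:]=0;red[:,395:]=0
Q=P[red]; print(len(Q),Q.min(0),Q.max(0)); T=Q[Q[:,2]>Q[:,2].max()-5]; print(cv2.minAreaRect(Q[:,:2].astype(np.float32)))
E
```

```text
t 2.15 pos [ 498.4  -306.73  200.4 ] rot [-3.1409e+00 -4.0000e-04  1.4355e+00] F [-0.12 -0.53  0.26] M [ 0.081 -0.216  0.014] gap 47.06 j6 -2.05
[373.06209732 276.14895596 900.37777888]
204 [ 491.99987315 -319.70120125  112.94102764] [ 506.04871008 -303.20167812  161.23114227]
((499.0182800292969, -311.3996276855469), (13.874863624572754, 16.68703842163086), 1.7730141878128052)
```

View pics/b1.png

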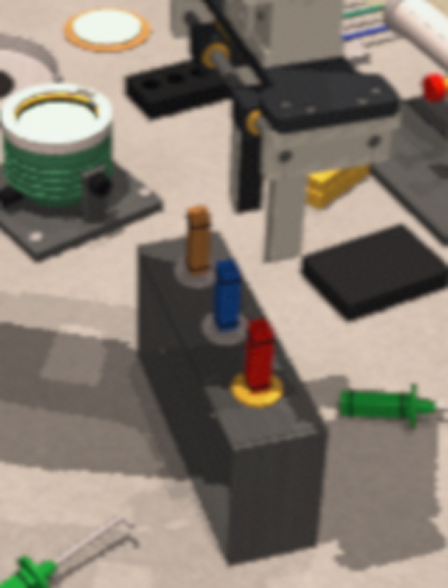

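```bash
python3 - <<'E'
from h import *
im,d=load('side','b'); P=cloud('side',d)
for u,v in[(380,268),(380,270),(378,266),(384,267),(368,250),(369,252),(366,250),(370,240)]: print(u,v,P[v,u],im[v,u])
m=(P[...,2]>170)&(P[...,2]<260)&(abs(P[...,0]-499)<60)&(abs(P[...,1]+306)<80)
q=P[m]; print(len(q)); 
for lo in range(170,260,10):
    k=q[(q[:,2]>=lo)&(q[:,2]<lo+10)]
    if len(k): print(lo,len(k),k.min(0).round(),k.max(0).round())
E
```

```text
380 268 [ 491.43527706 -340.05715041  243.68385754] [129 120 109]
380 270 [ 492.24058897 -339.14235866  238.84087297] [129 120 109]
378 266 [ 487.57897302 -340.00523231  248.74674692] [129 120 109]
384 267 [ 498.57695488 -340.13448973  243.55088539] [128 120 109]
368 250 [ 500.0411525  -282.73917142  238.96960288] [26 24 26]
369 252 [ 502.55505657 -282.02739151  233.69989289] [24 23 24]
366 250 [ 497.9687452  -279.61163493  237.53570333] [27 25 26]
370 240 [ 503.12533804 -282.14113689  257.90855467] [26 25 25]
386
220 23 [ 487. -335.  225.] [ 510. -277.  230.]
230 103 [ 485. -343.  230.] [ 512. -270.  240.]
240 124 [ 485. -343.  240.] [ 512. -269.  250.]
250 136 [ 485. -343.  250.] [ 510. -268.  260.]
```

Call:
arm_command(
  steps=[
    [0.15,[0,0,0],0],
    [0.15,[0,0,0],0],
    [0.15,[0,0,0],0],
    [0.15,[0,0,0],0],
    [0.15,[0,0,0],0],
  ],
)

```text
clock: 2.57
eef_pos: [497.4, -307.9, 201.0]
eef_rot: [3.142, 0.0, 1.433]
wrist_force: [-0.2, 0.4, -0.4]
finger_gap: 17.2
```

```bash
python3 - <<'E'
from h import *
st()
for n in('side','top'):
    im,d=snap(n,'c'); P=cloud(n,d)
    m=(P[...,2]>170)&(P[...,2]<260)&(abs(P[...,0]-499)<60)&(abs(P[...,1]+306)<80)
    q=P[m]; print(n,len(q)); 
    for lo in range(170,260,5):
        k=q[(q[:,2]>=lo)&(q[:,2]<lo+5)]
        if len(k): print(lo,len(k),k.min(0).round(),k.max(0).round())
    print(proj(n,manip.read_state()['eef_pos']))
im,_=load('side','c'); im2,_=load('top','c')
C=cv2.resize(im[220:330,320:440],(480,440),interpolation=cv2.INTER_CUBIC)
D=cv2.resize(im2[200:330,380:480],(308,400),interpolation=cv2.INTER_CUBIC)
o=np.zeros((440,800,3),np.uint8); o[:,:480]=C;o[:400,490:798]=D
cv2.imwrite('pics/c1.png',o[:,:,::-1])
E
```

```text
t 2.57 pos [ 497.41 -307.89  201.04] rot [3.1415 0.     1.4327] F [-0.17  0.4  -0.43] M [ 0.064 -0.122 -0.005] gap 17.22 j6 -2.05
side 274
225 10 [ 487. -322.  227.] [ 504. -295.  230.]
230 22 [ 486. -326.  230.] [ 500. -290.  235.]
235 46 [ 485. -329.  235.] [ 504. -288.  240.]
240 45 [ 485. -329.  240.] [ 503. -290.  245.]
245 46 [ 485. -331.  245.] [ 502. -290.  250.]
250 54 [ 484. -331.  250.] [ 504. -288.  255.]
255 51 [ 485. -331.  255.] [ 504. -289.  260.]
[372.55296752 276.83854548 897.93040283]
top 22
230 1 [ 505. -289.  234.] [ 505. -289.  234.]
235 5 [ 495. -288.  237.] [ 503. -287.  239.]
240 5 [ 499. -289.  241.] [ 506. -288.  243.]
245 2 [ 495. -288.  245.] [ 497. -287.  248.]
250 5 [ 498. -288.  250.] [ 505. -288.  253.]
255 4 [ 501. -289.  256.] [ 507. -288.  260.]
[449.56157344 267.93640504 994.47437229]
```

View pics/c1.png

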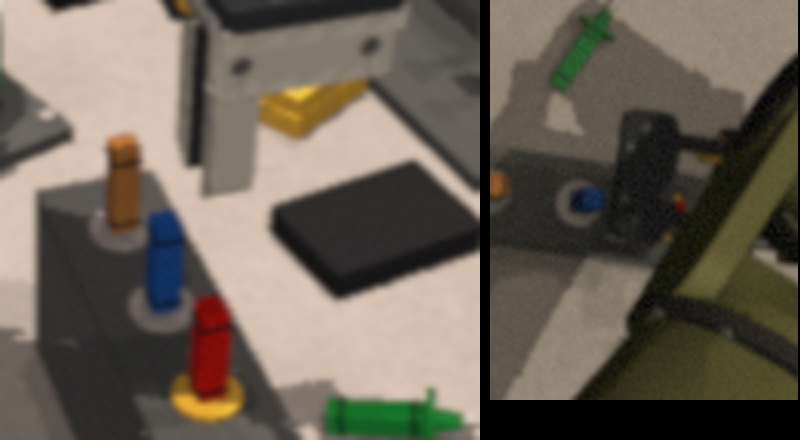

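```bash
python3 - <<'E'
from h import *
print(manip.tcp_to_grasp,[a for a in dir(manip) if not a.startswith('_')])
im,d=load('side','a'); P=cloud('side',d)
p=np.array([133.3,-533.4,180]); print(proj('side',p))
m=(P[...,2]>100)&(P[...,2]<260)&(abs(P[...,0]-133)<90)&(abs(P[...,1]+533)<90)
q=P[m]; print(len(q))
for lo in range(100,260,10):
    k=q[(q[:,2]>=lo)&(q[:,2]<lo+10)]
    if len(k): print(lo,len(k),k.min(0).round(),k.max(0).round())
for u,v in [(380,250),(377,266),(380,266)]:
  im,d=load('side','c'); P=cloud('side',d); print(P[v,u],d[v,u])
print(manip.calibration('side'))
E
```

```text
18.8 ['Unreachable', 'calibration', 'camera', 'read_state', 'sign_off', 'tcp_to_grasp']
[181.36968814 481.88149591 614.73620592]
153
210 9 [ 128. -487.  212.] [ 131. -483.  220.]
220 23 [ 126. -488.  220.] [ 131. -483.  230.]
230 34 [ 124. -488.  230.] [ 131. -483.  240.]
240 42 [ 123. -488.  240.] [ 131. -484.  250.]
250 45 [ 122. -591.  250.] [ 157. -485.  260.]
[ 496.67854859 -327.39340766  268.74841982] 845.05945
[ 494.30144913 -325.47609334  236.74051102] 863.5678
[ 498.4450748  -327.87369835  237.14083111] 862.947
{'fx': 537.4804845614944, 'fy': 537.4804845614944, 'cx': 331.1035602109006, 'cy': 238.4650809626713, 'R': array([[ 0.9128717 , -0.40820623,  0.00573836],
       [-0.22357288, -0.51163823, -0.82960321],
       [ 0.34158516,  0.75603836, -0.5583239 ]]), 't': array([-511.71204446,  184.62732119, 1072.97206508])}
```

```bash
python3 - <<'E'
from h import *
plan([498.5,-309,118],1.431,op=0.4,maxmm=20)
E
```

```text
[[0.4, [-0.02, 0.02, 1.66], 0.0], [0.4, [-0.02, 0.02, 1.66], 0.0], [0.4, [-0.02, 0.02, 1.66], 0.0], [0.4, [-0.02, 0.02, 1.66], 0.0], [0.4, [-0.02, 0.02, 1.66], 0.0]]
```

Call:
arm_command(
  steps=[
    [0.4,[-0.1,0.12,0],0],
    [0.4,[0,0,0],0],
    [0.4,[0,0,0.5],0],
    [0.4,[0,0,1.0],0],
    [0.4,[0,0,1.0],0],
  ],
)

```text
clock: 3.08
eef_pos: [498.7, -308.6, 174.9]
eef_rot: [-3.142, -0.0, 1.434]
wrist_force: [0.0, -1.4, 0.3]
finger_gap: 37.3
```

Call:
arm_command(
  steps=[
    [0.4,[0,0,1.5],0],
    [0.4,[0,0,1.5],0],
    [0.4,[0,0,1.5],0],
    [0.4,[0,0,1.2],0],
    [0.4,[0,0,0],0],
  ],
)

```text
clock: 3.5
eef_pos: [497.6, -307.9, 115.6]
eef_rot: [-3.137, -0.002, 1.434]
wrist_force: [-0.8, 0.8, -0.6]
finger_gap: 38.0
```

```bash
python3 - <<'E'
from h import *
st()
im,d=snap('side','d')
C=cv2.resize(im[220:340,310:430],(600,600),interpolation=cv2.INTER_CUBIC)
cv2.imwrite('pics/d1.png',C[:,:,::-1])
E
```

```text
t 3.5 pos [ 497.63 -307.89  115.63] rot [-3.1374e+00 -2.2000e-03  1.4340e+00] F [-0.78  0.8  -0.55] M [ 0.029 -0.134 -0.031] gap 37.96 j6 -2.05
```

View pics/d1.png

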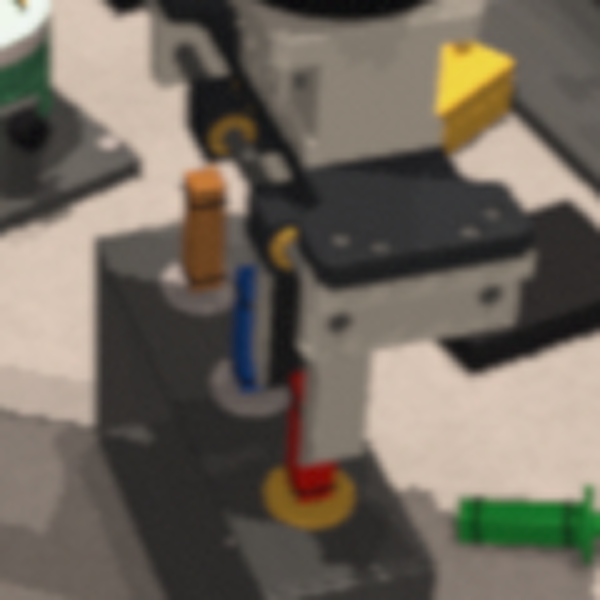

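```bash
python3 - <<'E'
from h import *
im,d=load('side','d'); P=cloud('side',d)
for u,v in[(377,311),(376,308),(378,300),(372,315),(372,318)]: print(u,v,P[v,u].round(1),d[v,u].round(1))
print(proj('side',[497,-330,116]),proj('side',[497,-330,141]),proj('side',[498.5,-309,109]))
st()
E
```

```text
377 311 [ 492.4 -338.6  152.2] 900.2
376 308 [ 490.4 -338.   159.1] 896.1
378 300 [ 493.8 -337.   174.6] 889.4
372 315 [ 497.1 -314.8  121.9] 936.7
372 318 [ 496.  -317.3  117.5] 936.9
[375.8851636  323.05017083 928.48166137] [376.6529649  312.15188249 914.5235638 ] [370.82389428 318.25374478 948.77911191]
t 3.55 pos [ 498.2  -308.28  117.41] rot [-3.1392e+00 -1.2000e-03  1.4340e+00] F [1.09 0.63 0.2 ] M [ 0.086 -0.165 -0.046] gap 37.79 j6 -2.05
```

Call:
arm_command(
  steps=[
    [0,[0,0,0],0],
    [0,[0,0,0],0],
    [0,[0,0,0],0],
    [0,[0,0,0],0],
    [0,[0,0,0],0],
  ],
  force=15,
)

```text
clock: 3.97
eef_pos: [499.0, -308.9, 119.5]
eef_rot: [3.141, 0.0, 1.434]
wrist_force: [-0.4, 0.2, 1.6]
finger_gap: 13.8
```

```bash
python3 - <<'E'
from h import *
st()
im,d=snap('side','e')
C=cv2.resize(im[240:340,330:430],(600,600),interpolation=cv2.INTER_CUBIC)
cv2.imwrite('pics/e1.png',C[:,:,::-1])
E
```

```text
t 3.97 pos [ 499.   -308.9   119.51] rot [3.1407e+00 5.0000e-04 1.4340e+00] F [-0.41  0.25  1.6 ] M [ 0.034 -0.085 -0.006] gap 13.78 j6 -2.05
```

View pics/e1.png

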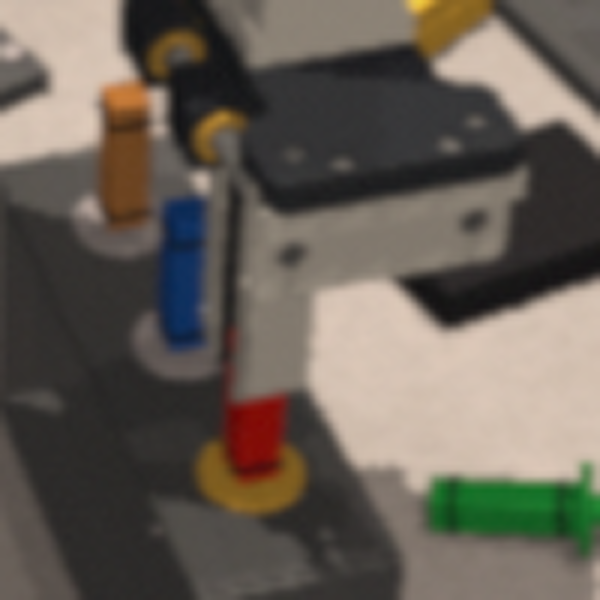

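Call:
arm_command(
  steps=[
    [0,[0,0,0],0],
    [0,[0,0,0],0],
    [0,[0,0,0],0],
    [0,[0,0,0],0],
    [0,[0,0,0],0],
  ],
  force=45,
)

```text
clock: 4.43
eef_pos: [499.0, -308.9, 119.5]
eef_rot: [3.141, 0.0, 1.434]
wrist_force: [0.0, 0.0, 5.7]
finger_gap: 13.9
```

Call:
arm_command(
  steps=[
    [0,[0,0,-0.5],0],
    [0,[0,0,-1],0],
    [0,[0,0,-1.5],0],
    [0,[0,0,-2],0],
    [0,[0,0,-2],0],
  ],
)

```text
clock: 4.85
eef_pos: [498.6, -308.5, 190.1]
eef_rot: [-3.141, -0.0, 1.434]
wrist_force: [1.1, 0.4, -0.8]
finger_gap: 13.4
```

Call:
arm_command(
  steps=[
    [0,[0,0,-2],0],
    [0,[0,0,-2],0],
    [0,[0,0,-1],0],
    [0,[0,0,0],0],
    [0,[0,0,0],0],
  ],
)

```text
clock: 5.27
eef_pos: [498.7, -308.7, 238.6]
eef_rot: [-3.141, -0.0, 1.434]
wrist_force: [-0.9, -0.2, -1.5]
finger_gap: 13.4
```

```bash
python3 - <<'E'
from h import *
st()
im,d=snap('side','f'); im2,d2=snap('top','f')
C=cv2.resize(im[190:330,310:430],(510,595),interpolation=cv2.INTER_CUBIC)
o=np.zeros((600,800,3),np.uint8); o[:595,:510]=C
D=cv2.resize(im2[225:315,400:470],(280,360),interpolation=cv2.INTER_CUBIC); o[:360,515:795]=D
cv2.imwrite('pics/f1.png',o[:,:,::-1])
E
```

```text
t 5.27 pos [ 498.71 -308.68  238.61] rot [-3.1415 -0.      1.434 ] F [-0.89 -0.16 -1.46] M [ 0.088 -0.178 -0.021] gap 13.35 j6 -2.05
```

View pics/f1.png

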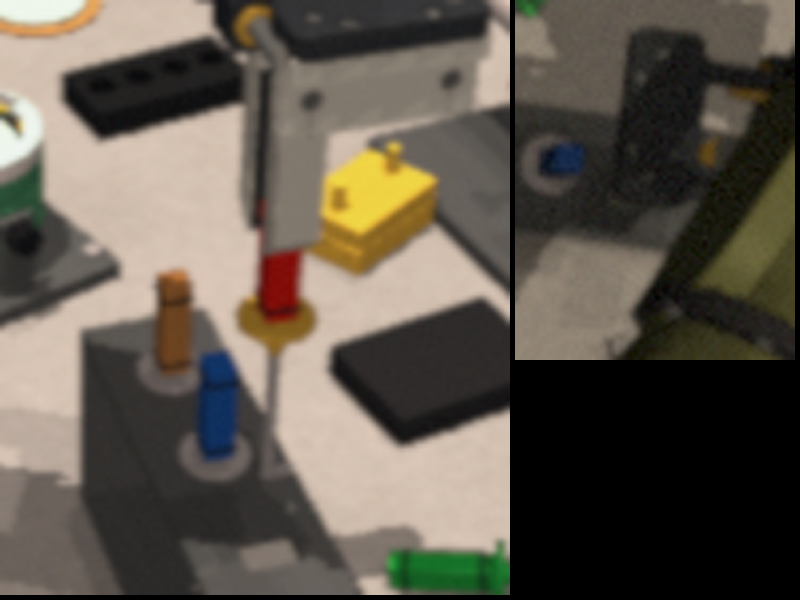

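The side view shows the pick hanging free in the gripper. Its shank foot is at about (373,302) and the toe points image-right, which is rack +x. Now I'll work out the notch angle.

```bash
python3 - <<'E'
from h import *
o,dd=ray('side',373,302.5)
# closest z on vertical line at 499,-309
A=np.array([[dd[0],0],[dd[1],0],[dd[2],-1]]); b=np.array([499-o[0],-309-o[1],-o[2]]); s=np.linalg.lstsq(A,b,rcond=None)[0]; print('sole z',s[1],'below guard',238.6-14.5-s[1])
for n in('top','side'):
    im,d=load(n,'a'); g=im.astype(float)
    # rectify rim plane z=90 to polar around circle centre from fitting of bright rim
    c0=np.array([511.4,74.2]) if n=='top' else np.array([513.4,73.2])
    # refine: outer edge by brightness
    S=4; W=110*S
    uv=np.zeros((W,W,2),np.float32)
    for i in range(W):
        for j in range(W):
            pass
    yy,xx=np.mgrid[0:W,0:W]; X=c0[0]+(W/2-yy)/S; Y=c0[1]+(W/2-xx)/S
    c,R,t=cal(n); Pw=np.stack([X,Y,np.full_like(X,90.)],-1)@R.T+t
    mu=(c['fx']*Pw[...,0]/Pw[...,2]+c['cx']).astype(np.float32); mv=(c['fy']*Pw[...,1]/Pw[...,2]+c['cy']).astype(np.float32)
    r=cv2.remap(im,mu,mv,cv2.INTER_CUBIC); cv2.circle(r,(W//2,W//2),46*S,(255,0,0),1); cv2.circle(r,(W//2,W//2),36*S,(255,0,255),1)
    cv2.imwrite(f'pics/rect_{n}.png',r[:,:,::-1])
a=cv2.imread('pics/rect_top.png');b=cv2.imread('pics/rect_side.png'); a=cv2.resize(a,(400,400));b=cv2.resize(b,(400,400)); cv2.imwrite('pics/rect.png',np.hstack([a,b]))
E
```

```text
sole z 145.42585655358474 below guard 78.67414344641526
```

View pics/rect.png

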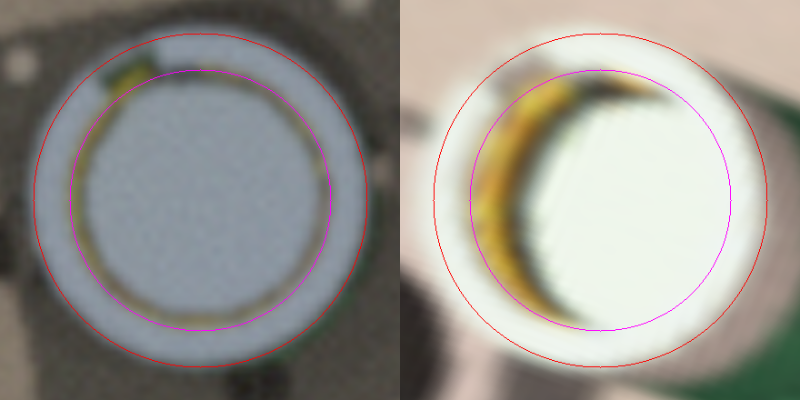

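```bash
python3 - <<'E'
from h import *
plan([498.7,-308.7,268],op=0,maxmm=20)
print()
plan([530.2,83.3,268],2.06,op=0,maxmm=32,frm=[498.7,-308.7,268,1.434])
E
```

```text
[[0, [-0.01, 0.01, -1.52], -0.0], [0, [-0.01, 0.01, -1.52], -0.0]]

[[0, [3.02, -0.17, -0.0], -0.048], [0, [3.02, -0.03, -0.0], -0.048], [0, [3.02, 0.12, -0.0], -0.048], [0, [3.01, 0.27, -0.0], -0.048], [0, [3.0, 0.41, -0.0], -0.048]]
[[0, [2.97, 0.55, -0.0], -0.048], [0, [2.94, 0.7, -0.0], -0.048], [0, [2.91, 0.84, -0.0], -0.048], [0, [2.86, 0.98, -0.0], -0.048], [0, [2.81, 1.11, -0.0], -0.048]]
[[0, [2.76, 1.25, -0.0], -0.048], [0, [2.69, 1.38, -0.0], -0.048], [0, [2.62, 1.51, -0.0], -0.048]]
```

Call:
arm_command(
  steps=[
    [0,[0,0,-1.5],0],
    [0,[0,0,-1.5],0],
    [0,[3.02,-0.17,0],-0.048],
    [0,[3.02,-0.03,0],-0.048],
    [0,[3.02,0.12,0],-0.048],
  ],
)

```text
clock: 5.78
eef_pos: [505.6, -217.3, 267.6]
eef_rot: [-3.14, -0.001, 1.579]
wrist_force: [0.6, 1.0, -1.1]
finger_gap: 13.8
```

Call:
arm_command(
  steps=[
    [0,[3.01,0.27,0],-0.048],
    [0,[3.0,0.41,0],-0.048],
    [0,[2.97,0.55,0],-0.048],
    [0,[2.94,0.7,0],-0.048],
    [0,[2.91,0.84,0],-0.048],
  ],
)

```text
clock: 6.2
eef_pos: [517.9, -66.1, 267.8]
eef_rot: [-3.14, -0.001, 1.82]
wrist_force: [0.7, 0.3, -0.5]
finger_gap: 13.4
```

Call:
arm_command(
  steps=[
    [0,[2.86,0.98,0],-0.048],
    [0,[2.81,1.11,0],-0.048],
    [0,[2.76,1.25,0],-0.048],
    [0,[2.69,1.38,0],-0.048],
    [0,[2.62,1.51,0],-0.048],
  ],
)

```text
clock: 6.62
eef_pos: [530.4, 84.6, 267.8]
eef_rot: [-3.14, -0.001, 2.06]
wrist_force: [0.3, -0.3, -1.4]
finger_gap: 13.6
```

Call:
arm_command(
  steps=[
    [0,[0,0,1.0],0],
    [0,[0,0,2.0],0],
    [0,[0,0,1.5],0],
    [0,[0,0,0.5],0],
    [0,[0,0,0],0],
  ],
)

```text
clock: 7.03
eef_pos: [530.0, 82.8, 217.1]
eef_rot: [-3.138, -0.001, 2.058]
wrist_force: [-0.6, -0.6, 0.4]
finger_gap: 13.5
```

```bash
python3 - <<'E'
from h import *
st()
im,d=snap('side','g'); im2,d2=snap('top','g')
C=cv2.resize(im[140:270,250:370],(480,520),interpolation=cv2.INTER_CUBIC)
o=np.zeros((600,800,3),np.uint8); o[:520,:480]=C
D=cv2.resize(im2[220:300,210:290],(310,310),interpolation=cv2.INTER_CUBIC); o[:310,485:795]=D
cv2.imwrite('pics/g1.png',o[:,:,::-1])
E
```

```text
t 7.03 pos [530.04  82.75 217.07] rot [-3.1383e+00 -1.4000e-03  2.0575e+00] F [-0.56 -0.57  0.43] M [ 0.041 -0.141 -0.007] gap 13.53 j6 -1.97
```

View pics/g1.png

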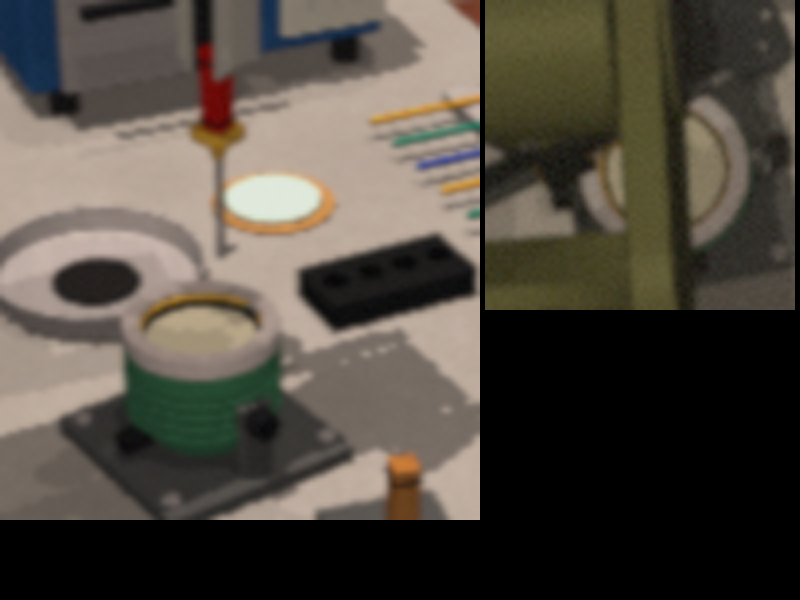

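```bash
python3 - <<'E'
from h import *
st()
im,d=load('side','g')
C=cv2.resize(im[165:215,280:330],(600,600),interpolation=cv2.INTER_CUBIC)
cv2.imwrite('pics/g2.png',C[:,:,::-1])
p=np.array([530.0,82.7]); t=p+11*np.array([.883,.469])
print('shank foot 77',proj('side',[*p,217-14.5-77]),'toe tip',proj('side',[*t,217-14.5-77]),'guard',proj('side',[*p,202.5]),proj('side',[*p,206.5]))
hsv=cv2.cvtColor(im,cv2.COLOR_RGB2HSV)
m=(hsv[...,0]>12)&(hsv[...,0]<30)&(hsv[...,1]>120); m[:165]=0;m[180:]=0;m[:,:290]=0;m[:,320:]=0
v,u=np.nonzero(m); print('guard px',u.min(),u.max(),v.min(),v.max(),u.mean(),v.mean(),len(u))
E
```

```text
t 7.13 pos [530.96  82.81 219.32] rot [3.1415e+00 1.0000e-04 2.0575e+00] F [-0.37 -0.31 -0.69] M [ 0.11  -0.123  0.027] gap 13.58 j6 -1.97
shank foot 77 [ 304.83098357  203.84205892 1246.46692417] toe tip [ 307.88073832  201.97878527 1253.68514275] guard [ 304.08980126  174.07625295 1203.47598367] [ 304.04984873  172.47176332 1201.24268806]
guard px 298 310 170 179 304.0181818181818 173.92727272727274 55
```

View pics/g2.png

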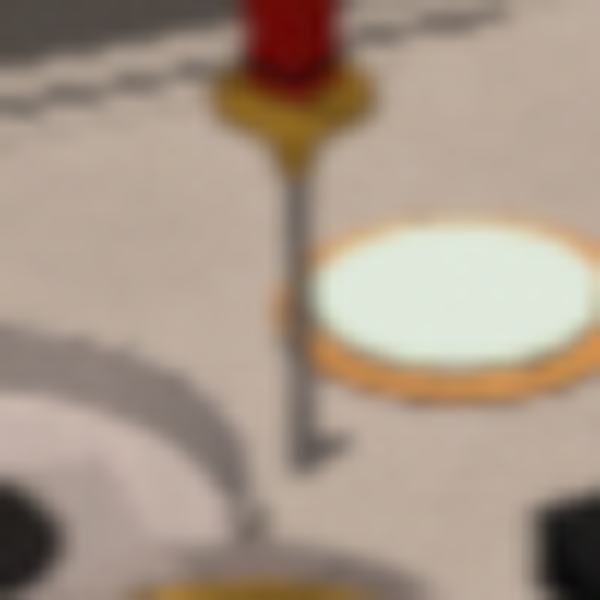

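Call:
arm_command(
  steps=[
    [0,[0,0,0.8],0],
    [0,[0,0,1.2],0],
    [0,[0,0,1.0],0],
    [0,[0,0,0.5],0],
    [0,[0,0,0.1],0],
  ],
)

```text
clock: 7.55
eef_pos: [530.5, 83.0, 181.9]
eef_rot: [-3.14, -0.001, 2.058]
wrist_force: [-0.4, -0.4, -0.9]
finger_gap: 13.7
```

Call:
arm_command(
  steps=[
    [0,[0,0,0],0],
    [0,[0,0,0],0],
    [0,[0,0,0],0],
  ],
)

```text
clock: 7.8
eef_pos: [531.1, 83.1, 183.5]
eef_rot: [3.141, 0.0, 2.058]
wrist_force: [-0.2, 0.1, -1.3]
finger_gap: 13.3
```

```bash
python3 - <<'E'
from h import *
st()
im,d=snap('side','h'); st()
C=cv2.resize(im[170:270,250:350],(600,600),interpolation=cv2.INTER_CUBIC)
cv2.imwrite('pics/h1.png',C[:,:,::-1])
E
```

```text
t 7.8 pos [531.07  83.07 183.53] rot [3.1407e+00 4.0000e-04 2.0579e+00] F [-0.24  0.09 -1.28] M [ 0.039 -0.119 -0.004] gap 13.32 j6 -1.97
t 7.85 pos [531.01  83.12 183.47] rot [3.1408e+00 3.0000e-04 2.0580e+00] F [ 0.55  0.02 -0.27] M [ 0.099 -0.138  0.01 ] gap 13.44 j6 -1.97
```

View pics/h1.png

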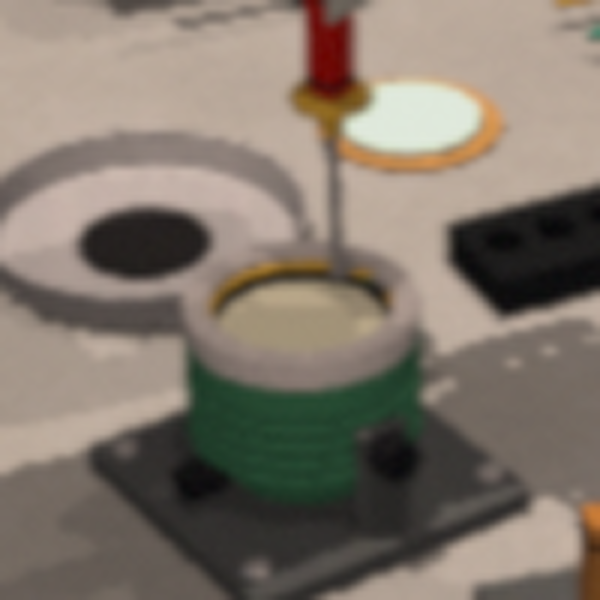

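Call:
arm_command(
  steps=[
    [0,[0,0,0.15],0],
    [0,[0,0,0.15],0],
    [0,[0,0,0.15],0],
    [0,[0,0,0.1],0],
    [0,[0,0,0.05],0],
  ],
)

```text
clock: 8.27
eef_pos: [530.7, 83.1, 176.7]
eef_rot: [-3.141, -0.0, 2.058]
wrist_force: [0.8, -0.7, -0.1]
finger_gap: 13.3
```

Call:
arm_command(
  steps=[
    [0,[0,0,0.05],0],
    [0,[0,0,0.05],0],
    [0,[0,0,0.0],0],
  ],
)

```text
clock: 8.52
eef_pos: [530.8, 83.1, 175.9]
eef_rot: [-3.142, -0.0, 2.058]
wrist_force: [-0.3, 0.9, -0.3]
finger_gap: 13.4
```

Call:
arm_command(
  steps=[
    [0,[0,0,0],0],
  ],
)

```text
clock: 8.6
eef_pos: [530.8, 83.1, 176.0]
eef_rot: [3.142, 0.0, 2.058]
wrist_force: [0.6, -0.5, -1.1]
finger_gap: 13.7
```

Call:
arm_command(
  steps=[
    [0,[0,0,0.05],0],
    [0,[0,0,0.05],0],
    [0,[0,0,0.0],0],
  ],
)

```text
clock: 8.85
eef_pos: [530.8, 83.1, 174.8]
eef_rot: [-3.141, -0.0, 2.058]
wrist_force: [-0.3, -0.0, -0.8]
finger_gap: 13.5
```

Call:
arm_command(
  steps=[
    [0,[0,0,0.05],0],
    [0,[0,0,0],0],
    [0,[0,0,0.0],0],
  ],
)

```text
clock: 9.1
eef_pos: [530.8, 83.1, 174.4]
eef_rot: [-3.142, -0.0, 2.058]
wrist_force: [0.3, -1.2, -0.9]
finger_gap: 13.6
```

Call:
arm_command(
  steps=[
    [0,[0,0,0.05],0],
    [0,[0,0,0],0],
    [0,[0,0,0.0],0],
  ],
)

```text
clock: 9.35
eef_pos: [530.8, 83.1, 173.9]
eef_rot: [-3.142, 0.0, 2.058]
wrist_force: [0.3, -0.3, -0.6]
finger_gap: 13.8
```

Call:
arm_command(
  steps=[
    [0,[0,0,0.05],0],
    [0,[0,0,0],0],
    [0,[0,0,0.0],0],
  ],
)

```text
clock: 9.6
eef_pos: [530.8, 83.1, 173.4]
eef_rot: [-3.142, -0.0, 2.058]
wrist_force: [0.6, -0.5, -0.3]
finger_gap: 13.6
```

Call:
arm_command(
  steps=[
    [0,[0,0,0.05],0],
    [0,[0,0,0],0],
    [0,[0,0,0.0],0],
  ],
)

```text
clock: 9.85
eef_pos: [530.8, 83.1, 172.9]
eef_rot: [-3.142, -0.0, 2.058]
wrist_force: [0.4, -0.2, -0.7]
finger_gap: 13.5
```

Call:
arm_command(
  steps=[
    [0,[0,0,0.05],0],
    [0,[0,0,0],0],
    [0,[0,0,0.0],0],
  ],
)

```text
clock: 10.1
eef_pos: [530.8, 83.1, 172.4]
eef_rot: [-3.142, -0.0, 2.058]
wrist_force: [0.3, 0.3, -0.8]
finger_gap: 13.5
```

Call:
arm_command(
  steps=[
    [0,[0,0,0.05],0],
    [0,[0,0,0],0],
    [0,[0,0,0.0],0],
  ],
)

```text
clock: 10.35
eef_pos: [530.8, 83.1, 171.9]
eef_rot: [-3.142, -0.0, 2.058]
wrist_force: [0.2, -0.1, -0.1]
finger_gap: 13.4
```

```bash
python3 - <<'E'
from h import *
st()
im,d=snap('side','i'); st()
C=cv2.resize(im[190:250,270:330],(600,600),interpolation=cv2.INTER_CUBIC)
cv2.imwrite('pics/i1.png',C[:,:,::-1])
p=[530.8,83.1]
print(proj('side',[*p,79]),proj('side',[*p,90]),proj('side',[*p,172-14.5]))
E
```

```text
t 10.35 pos [530.8   83.08 171.94] rot [-3.1416 -0.      2.058 ] F [ 0.16 -0.12 -0.14] M [ 0.065 -0.089  0.056] gap 13.35 j6 -1.97
t 10.4 pos [530.8   83.08 171.95] rot [-3.1416 -0.      2.058 ] F [ 0.24  0.27 -0.67] M [ 0.059 -0.131  0.004] gap 13.5 j6 -1.97
[ 305.50541667  220.68946635 1273.00466912] [ 305.40810086  216.73164255 1266.86310619] [ 304.78964275  191.57901366 1229.17624276]
```

View pics/i1.png

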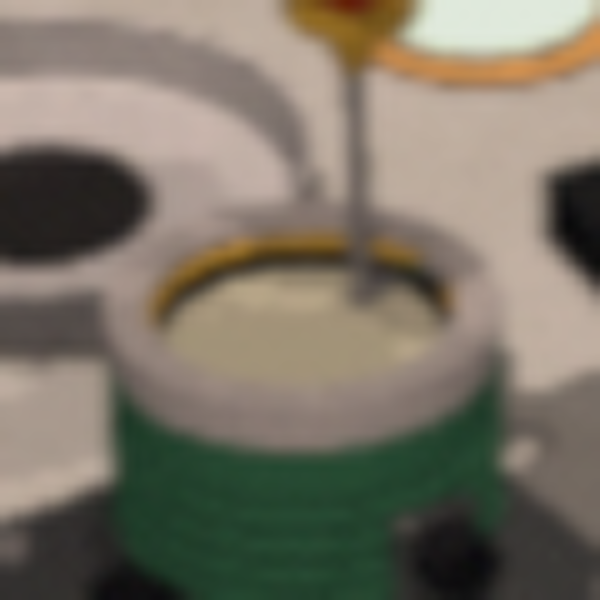

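Call:
arm_command(
  steps=[
    [0,[0,0,0.05],0],
    [0,[0,0,0],0],
    [0,[0,0,0.0],0],
  ],
)

```text
clock: 10.65
eef_pos: [530.8, 83.1, 171.4]
eef_rot: [3.142, -0.0, 2.058]
wrist_force: [-0.3, 0.2, -1.3]
finger_gap: 13.3
```

Call:
arm_command(
  steps=[
    [0,[0,0,0.05],0],
    [0,[0,0,0],0],
    [0,[0,0,0.0],0],
  ],
)

```text
clock: 10.9
eef_pos: [530.9, 83.1, 171.1]
eef_rot: [3.141, 0.0, 2.058]
wrist_force: [0.2, -0.7, 1.7]
finger_gap: 13.6
```

Call:
arm_command(
  steps=[
    [0,[0,0,0],0],
  ],
)

```text
clock: 10.98
eef_pos: [530.9, 83.1, 171.1]
eef_rot: [3.141, 0.0, 2.058]
wrist_force: [0.3, 0.1, 0.6]
finger_gap: 13.5
```

Call:
arm_command(
  steps=[
    [0,[0,0,0],0],
  ],
)

```text
clock: 11.07
eef_pos: [530.9, 83.1, 171.1]
eef_rot: [3.141, 0.0, 2.058]
wrist_force: [0.9, 0.2, 1.8]
finger_gap: 13.4
```

Call:
arm_command(
  steps=[
    [0,[0,0,0.03],0],
    [0,[0,0,0],0],
    [0,[0,0,0],0],
  ],
)

```text
clock: 11.32
eef_pos: [530.9, 83.1, 170.8]
eef_rot: [3.141, 0.0, 2.058]
wrist_force: [0.0, 0.4, 3.3]
finger_gap: 13.6
```

Call:
arm_command(
  steps=[
    [0,[0,0,-0.06],0],
    [0,[0,0,-0.06],0],
    [0,[0,0,0],0],
  ],
)

```text
clock: 11.57
eef_pos: [530.7, 83.1, 171.7]
eef_rot: [-3.141, -0.0, 2.058]
wrist_force: [-0.2, 0.0, -0.5]
finger_gap: 13.5
```

Call:
arm_command(
  steps=[
    [0,[0,0.1,0],0],
    [0,[0,0.1,0],0],
    [0,[0,0.1,0],0],
    [0,[0,0,0],0],
  ],
)

```text
clock: 11.9
eef_pos: [533.6, 84.6, 171.7]
eef_rot: [-3.141, -0.0, 2.058]
wrist_force: [0.9, 0.1, -0.1]
finger_gap: 13.5
```

Call:
arm_command(
  steps=[
    [0,[0,0.1,0],0],
    [0,[0,0.1,0],0],
    [0,[0,0,0],0],
  ],
)

```text
clock: 12.15
eef_pos: [535.4, 85.5, 171.8]
eef_rot: [3.142, 0.0, 2.058]
wrist_force: [-0.0, 0.1, -1.1]
finger_gap: 13.7
```

Call:
arm_command(
  steps=[
    [0,[0,0.1,0],0],
    [0,[0,0.1,0],0],
    [0,[0,0,0],0],
  ],
)

```text
clock: 12.4
eef_pos: [537.1, 86.4, 171.8]
eef_rot: [3.142, 0.0, 2.058]
wrist_force: [0.3, -0.1, -1.0]
finger_gap: 13.6
```

Call:
arm_command(
  steps=[
    [0,[0,0.1,0],0],
    [0,[0,0.1,0],0],
    [0,[0,0,0],0],
  ],
)

```text
clock: 12.65
eef_pos: [538.9, 87.4, 171.8]
eef_rot: [3.142, 0.0, 2.058]
wrist_force: [-0.2, -0.4, -1.0]
finger_gap: 13.3
```

Call:
arm_command(
  steps=[
    [0,[0,0.1,0],0],
    [0,[0,0.1,0],0],
    [0,[0,0,0],0],
  ],
)

```text
clock: 12.9
eef_pos: [540.7, 88.3, 171.9]
eef_rot: [3.141, 0.0, 2.058]
wrist_force: [-0.9, -0.8, -1.1]
finger_gap: 13.3
```

```bash
python3 - <<'E'
from h import *
st()
im,d=snap('side','j'); st()
C=cv2.resize(im[190:250,270:330],(600,600),interpolation=cv2.INTER_CUBIC)
cv2.imwrite('pics/j1.png',C[:,:,::-1])
E
```

```text
t 12.9 pos [540.67  88.32 171.86] rot [3.1415 0.     2.0581] F [-0.88 -0.79 -1.11] M [ 0.13  -0.112  0.027] gap 13.32 j6 -1.96
t 12.95 pos [540.57  88.28 171.83] rot [-3.1415  0.      2.0581] F [ 0.6   0.63 -0.64] M [ 0.082 -0.129  0.015] gap 13.57 j6 -1.96
```

View pics/j1.png

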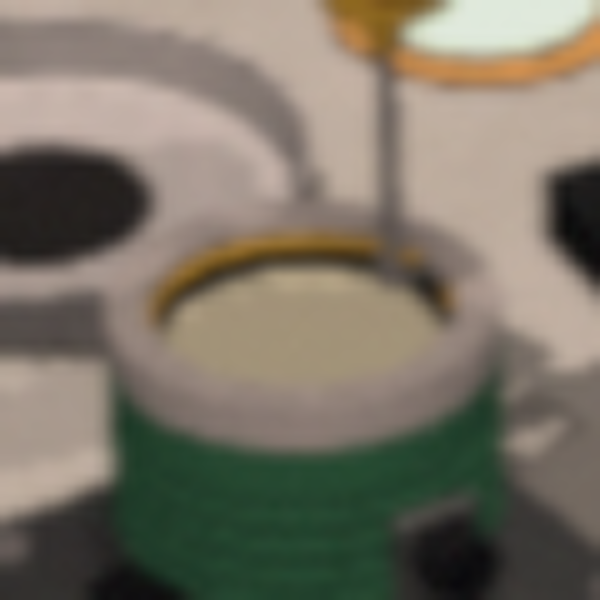

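Call:
arm_command(
  steps=[
    [0,[0,-0.07,0],0],
    [0,[0,-0.06,0],0],
    [0,[0,0,-0.05],0],
    [0,[0,0,-0.05],0],
    [0,[0,0,0],0],
  ],
)

```text
clock: 13.37
eef_pos: [539.3, 87.6, 172.9]
eef_rot: [-3.141, -0.0, 2.058]
wrist_force: [-0.4, 0.3, -1.1]
finger_gap: 13.2
```

Call:
arm_command(
  steps=[
    [0,[0,0,-0.05],0],
    [0,[0,0,-0.05],0],
    [0,[0,0,0],0],
  ],
)

```text
clock: 13.62
eef_pos: [539.4, 87.6, 174.0]
eef_rot: [3.141, 0.0, 2.058]
wrist_force: [-0.5, 0.3, -0.6]
finger_gap: 13.7
```

Call:
arm_command(
  steps=[
    [0,[0,0,-0.05],0],
    [0,[0,0,-0.05],0],
    [0,[0,0,0],0],
  ],
)

```text
clock: 13.87
eef_pos: [539.4, 87.6, 174.9]
eef_rot: [-3.142, -0.0, 2.058]
wrist_force: [-0.2, -0.4, -1.6]
finger_gap: 13.8
```

```bash
python3 - <<'E'
from h import *
st()
im,d=snap('side','k'); st(); im0,_=load('side','a')
f=lambda im: cv2.resize(im[200:240,280:330],(400,320),interpolation=cv2.INTER_CUBIC)
cv2.imwrite('pics/k1.png',np.hstack([f(im),f(im0)])[:,:,::-1])
E
```

```text
t 13.87 pos [539.38  87.61 174.87] rot [-3.1415 -0.      2.058 ] F [-0.23 -0.38 -1.62] M [-0.005 -0.115 -0.008] gap 13.8 j6 -1.96
t 13.92 pos [539.36  87.59 174.84] rot [-3.1415  0.      2.058 ] F [-0.21 -1.45 -2.17] M [-0.017 -0.169 -0.026] gap 13.39 j6 -1.96
```

View pics/k1.png

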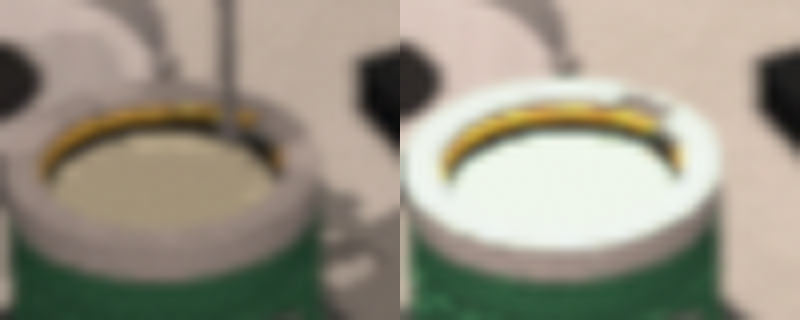

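Call:
arm_command(
  steps=[
    [0,[0,0,-0.05],0],
    [0,[0,0,-0.05],0],
    [0,[0,0,0],0],
  ],
)

```text
clock: 14.17
eef_pos: [539.3, 87.6, 175.8]
eef_rot: [-3.141, -0.0, 2.058]
wrist_force: [0.1, 0.3, -3.5]
finger_gap: 13.7
```

Call:
arm_command(
  steps=[
    [0,[0,0,-0.05],0],
    [0,[0,0,-0.05],0],
    [0,[0,0,0],0],
  ],
)

```text
clock: 14.42
eef_pos: [539.3, 87.6, 176.8]
eef_rot: [-3.141, -0.0, 2.058]
wrist_force: [0.1, -0.8, -5.6]
finger_gap: 14.0
```

Call:
arm_command(
  steps=[
    [0,[0,0,-0.05],0],
    [0,[0,0,-0.05],0],
    [0,[0,0,0],0],
  ],
)

```text
clock: 14.67
eef_pos: [539.3, 87.6, 177.7]
eef_rot: [-3.141, -0.0, 2.058]
wrist_force: [0.9, 0.1, -6.3]
finger_gap: 13.3
```

Call:
arm_command(
  steps=[
    [0,[0,0,-0.05],0],
    [0,[0,0,-0.05],0],
    [0,[0,0,0],0],
  ],
)

```text
clock: 14.92
eef_pos: [539.7, 87.7, 179.5]
eef_rot: [3.14, 0.0, 2.058]
wrist_force: [0.0, -0.1, -0.4]
finger_gap: 13.6
```

Call:
arm_command(
  steps=[
    [0,[0,0,-0.05],0],
    [0,[0,0,-0.05],0],
    [0,[0,0,0],0],
  ],
)

```text
clock: 15.17
eef_pos: [539.5, 87.7, 180.2]
eef_rot: [3.141, 0.0, 2.058]
wrist_force: [-0.3, -0.7, -0.8]
finger_gap: 13.4
```

Call:
arm_command(
  steps=[
    [0,[0,0,-0.05],0],
    [0,[0,0,-0.05],0],
    [0,[0,0,0],0],
  ],
)

```text
clock: 15.42
eef_pos: [539.5, 87.7, 181.0]
eef_rot: [3.141, 0.0, 2.058]
wrist_force: [1.2, 0.7, -1.0]
finger_gap: 13.7
```

```bash
python3 - <<'E'
from h import *
im,d=snap('side','l'); st(); im0,_=load('side','k')
f=lambda im: cv2.resize(im[195:240,275:330],(400,327),interpolation=cv2.INTER_CUBIC)
cv2.imwrite('pics/l1.png',np.hstack([f(im),f(im0)])[:,:,::-1])
E
```

```text
t 15.47 pos [539.42  87.65 180.93] rot [3.1414 0.     2.058 ] F [ 0.1   0.17 -1.2 ] M [ 0.168 -0.142  0.011] gap 13.72 j6 -1.96
```

View pics/l1.png

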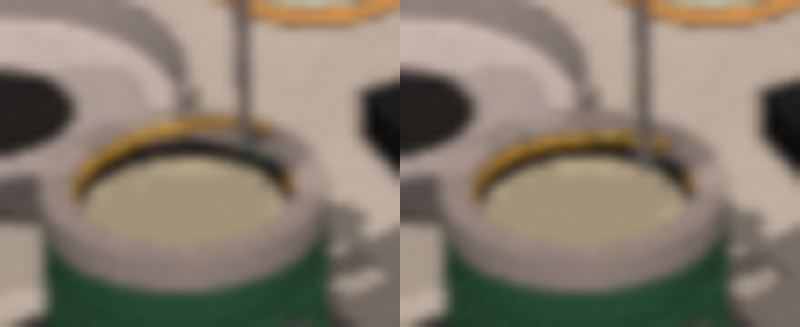

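Call:
arm_command(
  steps=[
    [0,[0,0,-0.1],0],
    [0,[0,0,-0.1],0],
    [0,[0,0,-0.1],0],
    [0,[0,0,0],0],
  ],
)

```text
clock: 15.8
eef_pos: [539.4, 87.6, 184.1]
eef_rot: [3.141, 0.0, 2.058]
wrist_force: [-0.4, 0.2, -1.1]
finger_gap: 13.2
```

Call:
arm_command(
  steps=[
    [0,[0,0,-0.1],0],
    [0,[0,0,-0.1],0],
    [0,[0,0,-0.1],0],
    [0,[0,0,-0.1],0],
    [0,[0,0,0],0],
  ],
)

```text
clock: 16.22
eef_pos: [539.4, 87.7, 188.0]
eef_rot: [3.141, -0.0, 2.058]
wrist_force: [0.2, 0.6, -1.6]
finger_gap: 13.3
```

```bash
python3 - <<'E'
from h import *
im,d=snap('side','m'); st(); im0,_=load('side','l')
f=lambda im: cv2.resize(im[195:240,275:330],(400,327),interpolation=cv2.INTER_CUBIC)
cv2.imwrite('pics/m1.png',np.hstack([f(im),f(im0)])[:,:,::-1])
E
```

```text
t 16.27 pos [539.38  87.64 187.91] rot [ 3.1415 -0.      2.058 ] F [ 0.24  1.26 -1.35] M [ 0.232 -0.046  0.015] gap 13.6 j6 -1.96
```

View pics/m1.png

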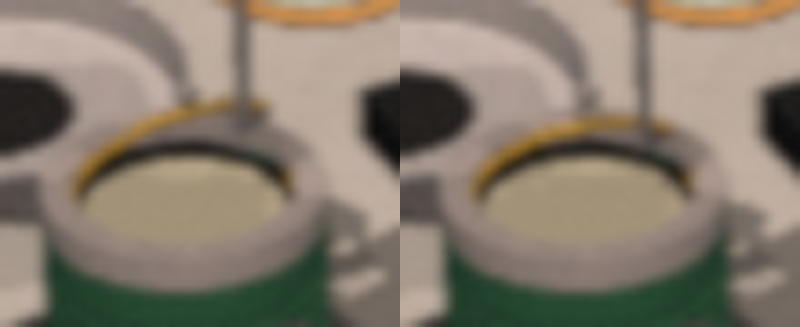

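Call:
arm_command(
  steps=[
    [0,[0,0,-0.1],0],
    [0,[0,0,0],0],
    [0,[0,0,0.1],0],
    [0,[0,0,0.1],0],
    [0,[0,0,0.1],0],
  ],
)

```text
clock: 16.68
eef_pos: [539.5, 87.6, 185.8]
eef_rot: [3.141, 0.0, 2.058]
wrist_force: [0.8, -0.9, -0.6]
finger_gap: 13.5
```

Call:
arm_command(
  steps=[
    [0,[0,0,0.1],0],
    [0,[0,0,0.1],0],
    [0,[0,0,0.1],0],
    [0,[0,0,0.1],0],
    [0,[0,0,0],0],
  ],
)

```text
clock: 17.1
eef_pos: [539.3, 87.6, 181.6]
eef_rot: [-3.141, -0.0, 2.058]
wrist_force: [0.6, -0.2, -1.3]
finger_gap: 13.5
```

Call:
arm_command(
  steps=[
    [0,[0,0,0.1],0],
    [0,[0,0,0.1],0],
    [0,[0,0,0],0],
  ],
)

```text
clock: 17.35
eef_pos: [539.3, 87.6, 179.6]
eef_rot: [-3.141, -0.0, 2.058]
wrist_force: [0.7, -0.6, -0.2]
finger_gap: 13.4
```

```bash
python3 - <<'E'
from h import *
im,d=snap('side','n'); st(); im0,_=load('side','l')
f=lambda im: cv2.resize(im[195:240,275:330],(400,327),interpolation=cv2.INTER_CUBIC)
cv2.imwrite('pics/n1.png',np.hstack([f(im),f(im0)])[:,:,::-1])
E
```

```text
t 17.4 pos [539.33  87.61 179.74] rot [-3.1414e+00 -1.0000e-04  2.0580e+00] F [ 1.06 -0.42 -0.1 ] M [ 0.099 -0.115  0.032] gap 13.46 j6 -1.96
```

View pics/n1.png

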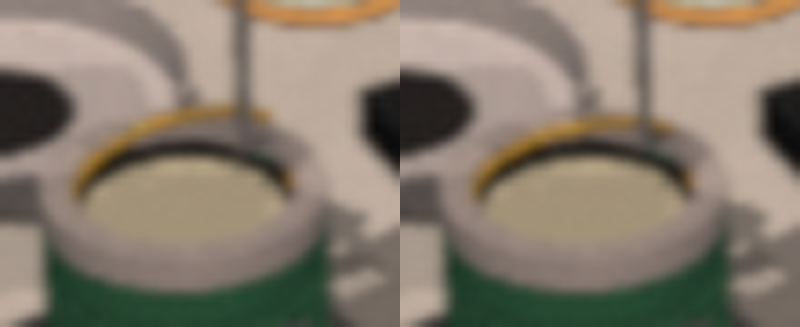

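Call:
arm_command(
  steps=[
    [0,[0,-0.2,0],0],
    [0,[0,-0.4,0],0],
    [0,[0,-0.5,0],0],
    [0,[0,-0.4,0],0],
    [0,[0,0,0],0],
  ],
)

```text
clock: 17.82
eef_pos: [525.5, 80.2, 180.0]
eef_rot: [3.141, 0.0, 2.058]
wrist_force: [-0.5, -0.0, -0.7]
finger_gap: 13.4
```

Call:
arm_command(
  steps=[
    [0,[0,0,-1],0],
    [0,[0,0,-1.5],0],
    [0,[0,0,-2],0],
    [0,[0,0,-2],0],
    [0,[0,0,-2],0],
  ],
)

```text
clock: 18.23
eef_pos: [526.1, 80.7, 266.7]
eef_rot: [3.141, 0.0, 2.058]
wrist_force: [-0.5, -0.6, -0.7]
finger_gap: 13.2
```

```bash
python3 - <<'E'
from h import *
plan([498.9,-308.8,270],1.434,op=0,maxmm=32)
E
```

```text
[[0, [-2.55, -1.59, -0.03], 0.048], [0, [-2.62, -1.46, -0.03], 0.048], [0, [-2.69, -1.34, -0.03], 0.048], [0, [-2.75, -1.21, -0.03], 0.048], [0, [-2.81, -1.07, -0.03], 0.048]]
[[0, [-2.85, -0.94, -0.03], 0.048], [0, [-2.9, -0.8, -0.03], 0.048], [0, [-2.93, -0.66, -0.03], 0.048], [0, [-2.96, -0.52, -0.03], 0.048], [0, [-2.98, -0.37, -0.03], 0.048]]
[[0, [-2.99, -0.23, -0.03], 0.048], [0, [-3.0, -0.09, -0.03], 0.048], [0, [-3.0, 0.06, -0.03], 0.048]]
```

Call:
arm_command(
  steps=[
    [0,[-2.55,-1.59,-0.03],0.048],
    [0,[-2.62,-1.46,-0.03],0.048],
    [0,[-2.69,-1.34,-0.03],0.048],
    [0,[-2.75,-1.21,-0.03],0.048],
    [0,[-2.81,-1.07,-0.03],0.048],
  ],
)

```text
clock: 18.65
eef_pos: [515.4, -70.6, 267.3]
eef_rot: [3.141, 0.0, 1.816]
wrist_force: [0.3, -0.1, -0.1]
finger_gap: 13.7
```

Call:
arm_command(
  steps=[
    [0,[-2.85,-0.94,-0.03],0.048],
    [0,[-2.9,-0.8,-0.03],0.048],
    [0,[-2.93,-0.66,-0.03],0.048],
    [0,[-2.96,-0.52,-0.03],0.048],
    [0,[-2.98,-0.37,-0.03],0.048],
  ],
)

```text
clock: 19.07
eef_pos: [504.8, -220.6, 268.8]
eef_rot: [3.141, 0.0, 1.576]
wrist_force: [0.3, 0.2, -0.3]
finger_gap: 13.4
```

Call:
arm_command(
  steps=[
    [0,[-2.99,-0.23,-0.03],0.048],
    [0,[-3.0,-0.09,-0.03],0.048],
    [0,[-3.0,0.06,-0.03],0.048],
    [0,[0,0,0],0],
    [0,[0,0,0],0],
  ],
)

```text
clock: 19.48
eef_pos: [498.5, -309.9, 269.0]
eef_rot: [-3.142, -0.0, 1.432]
wrist_force: [0.3, 0.8, -1.6]
finger_gap: 13.6
```

```bash
python3 - <<'E'
from h import *
im,d=snap('side','o'); im2,d2=snap('top','o'); st(); plan([498.9,-308.8,220],1.434,op=0)
C=cv2.resize(im[190:330,310:430],(510,595),interpolation=cv2.INTER_CUBIC)
D=cv2.resize(im2[235:290,225:280],(285,285),interpolation=cv2.INTER_CUBIC)
o=np.zeros((600,800,3),np.uint8); o[:595,:510]=C; o[:285,513:798]=D
cv2.imwrite('pics/o1.png',o[:,:,::-1])
E
```

```text
t 19.58 pos [ 499.   -308.3   269.21] rot [ 3.1412 -0.      1.4349] F [ 0.39  0.1  -0.99] M [ 0.085 -0.148  0.029] gap 13.49 j6 -2.05
[[0, [-0.03, -0.0, 2.46], 0.0], [0, [-0.03, -0.0, 2.46], 0.0]]
```

View pics/o1.png

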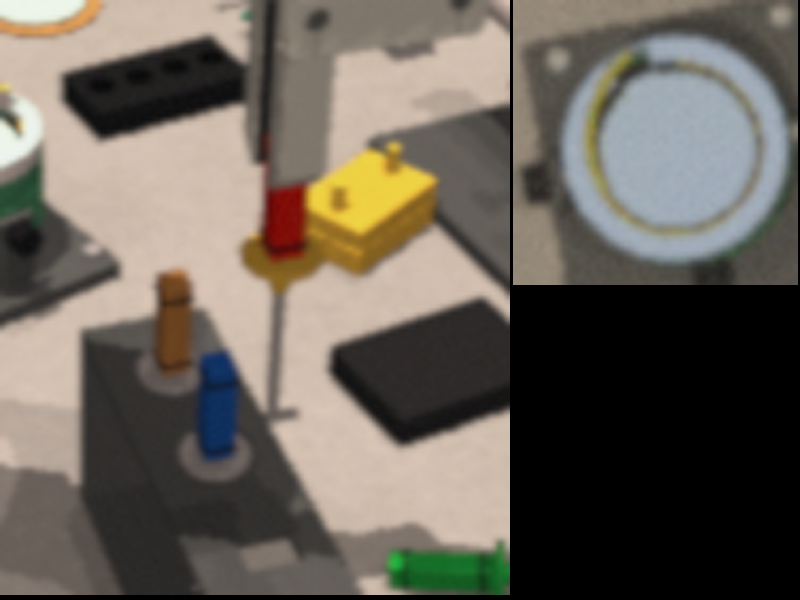

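Call:
arm_command(
  steps=[
    [0,[-0.05,0,1.5],0],
    [0,[0,0,2.5],0],
    [0,[0,0,1.5],0],
    [0,[0,0,0.5],0],
    [0,[0,0,0],0],
  ],
)

```text
clock: 20.0
eef_pos: [498.8, -308.3, 208.3]
eef_rot: [-3.14, -0.001, 1.436]
wrist_force: [0.3, -0.3, -0.5]
finger_gap: 13.4
```

Call:
arm_command(
  steps=[
    [0,[0,0,0.5],0],
    [0,[0,0,0.5],0],
    [0,[0,0,0.5],0],
    [0,[0,0,0.5],0],
    [0,[0,0,0.2],0],
  ],
)

```text
clock: 20.42
eef_pos: [498.6, -309.2, 186.0]
eef_rot: [-3.141, -0.0, 1.434]
wrist_force: [0.1, 0.2, -0.9]
finger_gap: 13.4
```

Now inside the slot without contact. Lowering on to the seat.

Call:
arm_command(
  steps=[
    [0,[0.02,0.02,1.0],0],
    [0,[0,0,1.5],0],
    [0,[0,0,1.5],0],
    [0,[0,0,1.0],0],
    [0,[0,0,0.7],0],
  ],
)

```text
clock: 20.83
eef_pos: [498.6, -309.0, 128.2]
eef_rot: [-3.14, -0.001, 1.434]
wrist_force: [-0.5, -0.1, 0.0]
finger_gap: 13.6
```

Call:
arm_command(
  steps=[
    [0,[0,0,0.3],0],
    [0,[0,0,0.2],0],
    [0,[0,0,0],0],
  ],
)

```text
clock: 21.08
eef_pos: [499.1, -309.3, 124.8]
eef_rot: [3.141, 0.0, 1.434]
wrist_force: [-0.6, -0.0, -0.2]
finger_gap: 13.5
```

Call:
arm_command(
  steps=[
    [0,[0,0,0.15],0],
    [0,[0,0,0.15],0],
    [0,[0,0,0.1],0],
    [0,[0,0,0],0],
  ],
)

```text
clock: 21.42
eef_pos: [499.0, -309.2, 120.7]
eef_rot: [3.142, -0.0, 1.434]
wrist_force: [0.2, -0.4, -1.0]
finger_gap: 13.3
```

Call:
arm_command(
  steps=[
    [0,[0,0,0.07],0],
    [0,[0,0,0.05],0],
    [0,[0,0,0],0],
  ],
)

```text
clock: 21.67
eef_pos: [499.0, -309.2, 119.6]
eef_rot: [3.141, 0.0, 1.434]
wrist_force: [-0.4, -0.0, -0.6]
finger_gap: 13.4
```

Call:
arm_command(
  steps=[
    [0,[0,0,0.05],0],
    [0,[0,0,0],0],
    [0,[0,0,0],0],
  ],
)

```text
clock: 21.92
eef_pos: [499.1, -309.3, 119.5]
eef_rot: [3.141, 0.0, 1.434]
wrist_force: [-0.8, -0.2, 5.5]
finger_gap: 13.2
```

Call:
arm_command(
  steps=[
    [0.4,[0,0,0],0],
    [0.4,[0,0,0],0],
    [0.4,[0,0,0],0],
    [0.4,[0,0,0],0],
  ],
)

```text
clock: 22.25
eef_pos: [498.9, -309.1, 118.8]
eef_rot: [-3.141, -0.0, 1.434]
wrist_force: [0.7, 0.5, 0.3]
finger_gap: 36.0
```

Call:
arm_command(
  steps=[
    [0.4,[0,0,-0.5],0],
    [0.4,[0,0,-1.5],0],
    [0.4,[0,0,-2.5],0],
    [0.4,[0,0,-2.5],0],
    [0.4,[0,0,-2],0],
  ],
)

```text
clock: 22.67
eef_pos: [499.1, -309.3, 211.3]
eef_rot: [3.14, 0.001, 1.434]
wrist_force: [-0.4, 0.8, 0.3]
finger_gap: 37.4
```

```bash
python3 - <<'E'
from h import *
im,d=snap('side','p'); im2,d2=snap('top','p'); st()
C=cv2.resize(im[190:330,310:430],(510,595),interpolation=cv2.INTER_CUBIC)
D=cv2.resize(im2[235:290,225:280],(285,285),interpolation=cv2.INTER_CUBIC)
o=np.zeros((600,800,3),np.uint8); o[:595,:510]=C; o[:285,513:798]=D
D=cv2.resize(im[190:245,270:335],(285,241),interpolation=cv2.INTER_CUBIC); o[300:541,513:798]=D
cv2.imwrite('pics/p1.png',o[:,:,::-1])
E
```

```text
t 22.77 pos [ 499.95 -309.88  212.98] rot [3.1365e+00 2.7000e-03 1.4340e+00] F [ 0.08 -0.5  -0.01] M [-0.023 -0.185 -0.02 ] gap 37.71 j6 -2.05
```

View pics/p1.png

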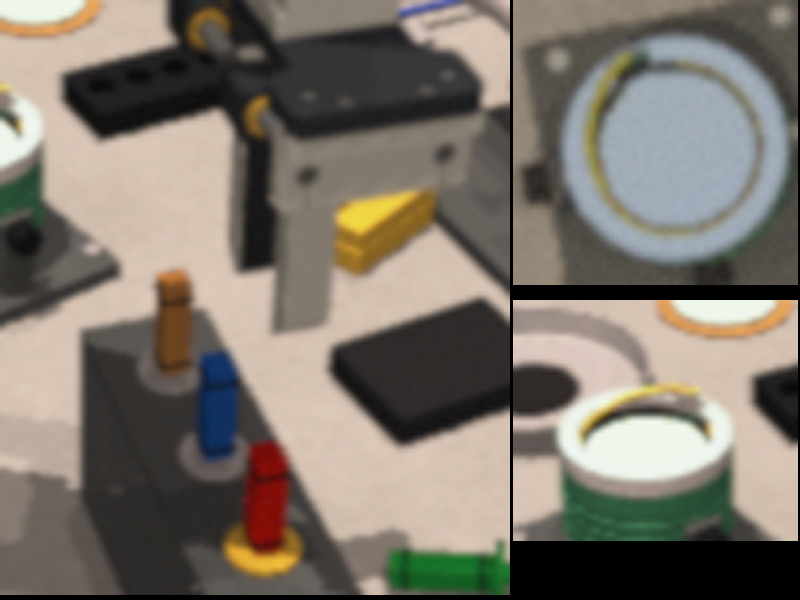

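```bash
python3 - <<'E'
from h import *
im,d=load('top','p'); 
for z in(90,95): print(onz('top',248,246.2,z))
hsv=cv2.cvtColor(im,cv2.COLOR_RGB2HSV)
m=(hsv[...,0]>20)&(hsv[...,0]<40)&(hsv[...,1]>90); v,u=np.nonzero(m[235:290,225:280]); u=u+225;v=v+235
for a,b in zip(u,v):
    if b<256: print(a,b,onz('top',a,b,95).round(1)[:2],hsv[b,a])
ims,ds=load('side','p'); hs=cv2.cvtColor(ims,cv2.COLOR_RGB2HSV)
m=(hs[...,0]>15)&(hs[...,0]<35)&(hs[...,1]>110); v,u=np.nonzero(m[195:235,275:335]); u+=275;v+=195
k=np.argsort(u)[-10:]; 
for i in k: print('side',u[i],v[i],hs[v[i],u[i]])
print(proj('side',[551.4,92.4,94.5]),proj('top',[551.4,92.4,94.5]))
C=cv2.resize(im[238:262,232:262],(750,600),interpolation=cv2.INTER_NEAREST); cv2.imwrite('pics/p2.png',C[:,:,::-1])
C=cv2.resize(ims[200:225,290:325],(798,570),interpolation=cv2.INTER_NEAREST); cv2.imwrite('pics/p3.png',C[:,:,::-1])
E
```

```text
[548.4744146   91.92688884  90.        ]
[547.98673956  91.32815146  95.        ]
246 246 [548.4  95.6] [ 28 121 141]
247 246 [548.4  93.5] [ 31 111 115]
245 247 [546.3  97.7] [ 28 121 139]
246 247 [546.3  95.6] [ 28 128 120]
247 247 [546.3  93.4] [ 35 103  89]
244 248 [544.1  99.8] [ 26 121 143]
245 248 [544.1  97.6] [ 28 130 120]
246 248 [544.1  95.5] [ 30 113  81]
243 249 [542.  101.9] [ 25 100 151]
244 249 [542.   99.7] [ 26 113 133]
245 249 [542.   97.6] [ 27 106  94]
243 250 [539.8 101.8] [ 25 102 147]
242 251 [537.7 103.9] [ 28 105 150]
242 252 [535.6 103.9] [ 26 119 142]
241 253 [533.4 106. ] [ 28 104 147]
242 253 [533.4 103.8] [ 27 119 122]
241 254 [531.3 105.9] [ 26 126 138]
242 254 [531.3 103.8] [ 25 121  99]
240 255 [529.1 108. ] [ 27  92 147]
241 255 [529.2 105.9] [ 27 141 121]
242 255 [529.2 103.8] [25 92 83]
side 309 210 [ 22 130 221]
side 310 210 [ 24 126 219]
side 314 219 [ 21 111 180]
side 317 197 [ 16 149 217]
side 321 196 [ 16 140 226]
side 322 196 [ 16 142 225]
side 325 195 [ 16 134 202]
side 326 195 [ 16 148 219]
side 327 195 [ 16 152 222]
side 328 195 [ 16 151 221]
[ 311.96132084  211.42174434 1278.41845971] [ 247.5496843   244.62430582 1105.5149606 ]
```

View pics/p2.png

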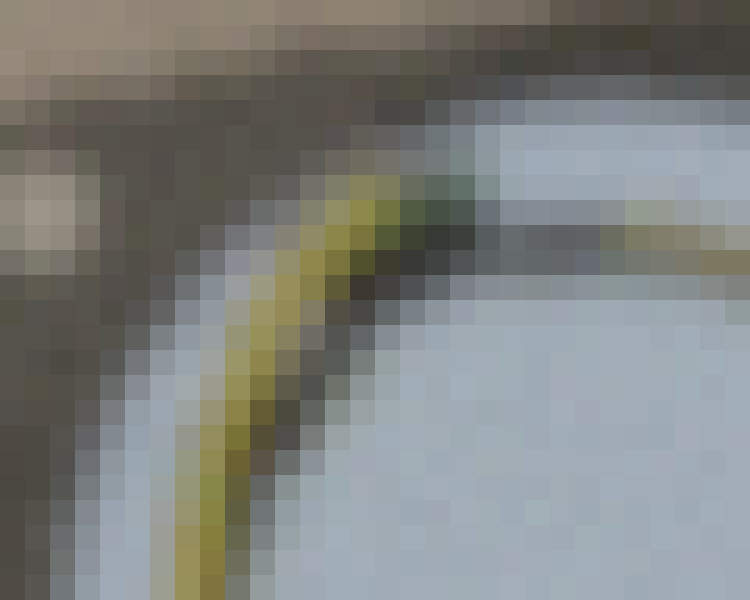

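View pics/p3.png

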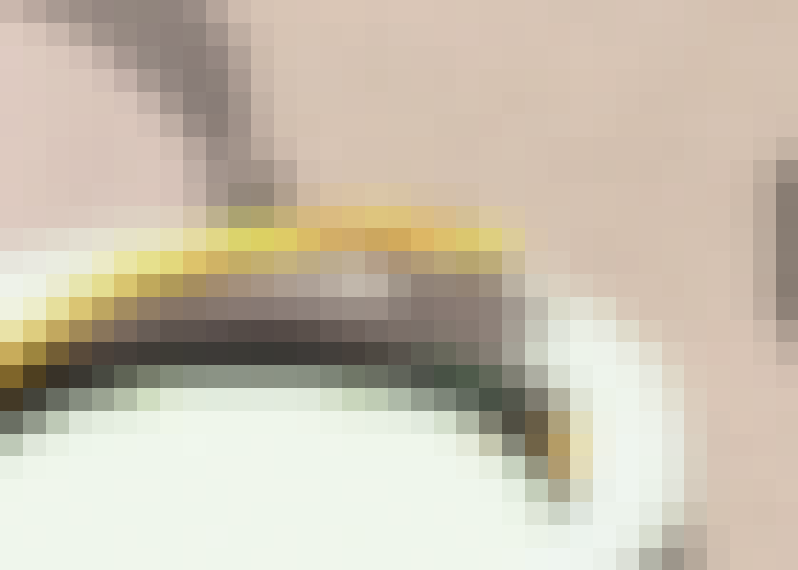

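The top view shows the ring's end resting over the rim near (246,245), with the wire running at about 137° in the world frame. The pick is hanging upright in its slot. Before the ring grip I'll calibrate the real tip height by touching the rim lightly with shut fingers, away from the ring end.

```bash
python3 - <<'E'
from h import *
plan([552,60.3,213],0.803,op=0,maxmm=32,frm=[499.3,-309.4,213,1.434])
E
```

```text
[[0, [3.11, 0.01, -0.0], 0.053], [0, [3.11, -0.15, -0.0], 0.053], [0, [3.1, -0.31, -0.0], 0.053], [0, [3.08, -0.47, -0.0], 0.053], [0, [3.05, -0.64, -0.0], 0.053]]
[[0, [3.01, -0.79, -0.0], 0.053], [0, [2.96, -0.95, -0.0], 0.053], [0, [2.91, -1.11, -0.0], 0.053], [0, [2.85, -1.26, -0.0], 0.053], [0, [2.78, -1.41, -0.0], 0.053]]
[[0, [2.7, -1.55, -0.0], 0.053], [0, [2.61, -1.69, -0.0], 0.053]]
```

Call:
arm_command(
  steps=[
    [0,[3.11,0.01,0],0.053],
    [0,[3.11,-0.15,0],0.053],
    [0,[3.1,-0.31,0],0.053],
    [0,[3.08,-0.47,0],0.053],
    [0,[3.05,-0.64,0],0.053],
  ],
  force=20,
)

```text
clock: 23.18
eef_pos: [520.8, -153.6, 208.5]
eef_rot: [-3.141, 0.0, 1.166]
wrist_force: [-0.2, 0.3, -0.8]
finger_gap: 8.1
```

Call:
arm_command(
  steps=[
    [0,[3.01,-0.79,0],0.053],
    [0,[2.96,-0.95,0],0.053],
    [0,[2.91,-1.11,0],0.053],
    [0,[2.85,-1.26,0],0.053],
    [0,[2.78,-1.41,0],0.053],
  ],
)

```text
clock: 23.6
eef_pos: [543.1, 0.6, 208.5]
eef_rot: [-3.141, 0.0, 0.901]
wrist_force: [1.1, -0.2, -1.2]
finger_gap: 0.4
```

Call:
arm_command(
  steps=[
    [0,[2.7,-1.55,0],0.053],
    [0,[2.61,-1.69,0],0.053],
    [0,[0,0,2.5],0],
    [0,[0,0,2.5],0],
    [0,[0,0,1.0],0],
  ],
)

```text
clock: 24.02
eef_pos: [550.9, 61.1, 145.4]
eef_rot: [-3.138, 0.003, 0.799]
wrist_force: [-0.3, -0.6, -0.5]
finger_gap: 0.6
```

Call:
arm_command(
  steps=[
    [0,[0,0,1.0],0],
    [0,[0,0,0.5],0],
    [0,[0,0,0],0],
    [0,[0,0,0],0],
  ],
)

```text
clock: 24.35
eef_pos: [552.8, 60.3, 134.8]
eef_rot: [3.141, -0.001, 0.798]
wrist_force: [0.4, -0.5, -0.1]
finger_gap: 0.5
```

```bash
python3 - <<'E'
from h import *
im,d=snap('side','q'); st(); P=cloud('side',d)
s=manip.read_state()['eef_pos']
m=(P[...,2]>105)&(P[...,2]<230)&(abs(P[...,0]-s[0])<40)&(abs(P[...,1]-s[1])<40)
q=P[m]
for lo in range(105,230,10):
    k=q[(q[:,2]>=lo)&(q[:,2]<lo+10)]
    if len(k): print(lo,len(k),k.min(0).round(),k.max(0).round())
C=cv2.resize(im[140:260,260:360],(500,600),interpolation=cv2.INTER_CUBIC); cv2.imwrite('pics/q1.png',C[:,:,::-1])
print(proj('side',s))
E
```

```text
t 24.4 pos [552.92  60.35 135.04] rot [ 3.1406e+00 -1.0000e-03  7.9760e-01] F [-0.14  0.5  -0.49] M [-0.032 -0.138  0.028] gap 0.71 j6 -0.75
155 7 [542.  50. 161.] [563.  62. 165.]
165 35 [538.  45. 165.] [568.  65. 175.]
175 48 [538.  44. 176.] [568.  65. 185.]
185 49 [538.  45. 185.] [566.  60. 195.]
195 45 [538.  45. 195.] [568.  65. 205.]
205 49 [538.  44. 205.] [567.  63. 215.]
215 41 [539.  43. 216.] [567.  62. 225.]
225 9 [554.  48. 225.] [569.  65. 230.]
[ 317.65419769  202.73751468 1232.07077919]
```

View pics/q1.png

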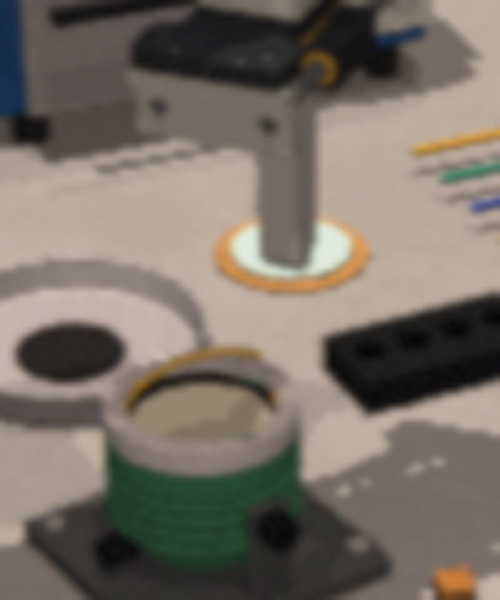

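Call:
arm_command(
  steps=[
    [0,[0,0,1.0],0],
    [0,[0,0,1.5],0],
    [0,[0,0,1.0],0],
    [0,[0,0,0.4],0],
    [0,[0,0,0],0],
  ],
)

```text
clock: 24.82
eef_pos: [552.0, 60.5, 94.0]
eef_rot: [-3.14, 0.001, 0.798]
wrist_force: [-0.3, -1.0, -0.1]
finger_gap: 0.3
```

Call:
arm_command(
  steps=[
    [0,[0,0,0.1],0],
    [0,[0,0,0.1],0],
    [0,[0,0,0.1],0],
  ],
)

```text
clock: 25.07
eef_pos: [552.8, 60.6, 92.5]
eef_rot: [3.141, -0.001, 0.798]
wrist_force: [0.2, 0.3, -0.5]
finger_gap: 0.5
```

Call:
arm_command(
  steps=[
    [0,[0,0,0.1],0],
    [0,[0,0,0.1],0],
    [0,[0,0,0.1],0],
  ],
)

```text
clock: 25.32
eef_pos: [552.5, 60.6, 89.1]
eef_rot: [3.141, -0.0, 0.798]
wrist_force: [-0.9, 0.6, -0.4]
finger_gap: 0.3
```

Call:
arm_command(
  steps=[
    [0,[0,0,0.1],0],
    [0,[0,0,0.1],0],
  ],
)

```text
clock: 25.48
eef_pos: [552.4, 60.6, 87.0]
eef_rot: [3.142, -0.0, 0.798]
wrist_force: [0.7, -0.3, 0.1]
finger_gap: 0.5
```

Call:
arm_command(
  steps=[
    [0,[0,0,0.2],0],
    [0,[0,0,0.2],0],
  ],
)

```text
clock: 25.65
eef_pos: [552.5, 60.6, 82.9]
eef_rot: [3.142, -0.0, 0.798]
wrist_force: [-0.7, 0.3, 0.1]
finger_gap: 0.5
```

Call:
arm_command(
  steps=[
    [0,[0,0,0.2],0],
    [0,[0,0,0.2],0],
  ],
)

```text
clock: 25.82
eef_pos: [552.4, 60.6, 78.8]
eef_rot: [-3.141, 0.0, 0.798]
wrist_force: [0.6, -0.9, 0.9]
finger_gap: 0.5
```

Call:
arm_command(
  steps=[
    [0,[0,0,0.2],0],
    [0,[0,0,0.2],0],
  ],
)

```text
clock: 25.98
eef_pos: [552.4, 60.6, 74.8]
eef_rot: [-3.142, 0.0, 0.798]
wrist_force: [-0.9, -0.2, -0.0]
finger_gap: 0.3
```

```bash
python3 - <<'E'
from h import *
im,d=snap('side','r'); st(); P=cloud('side',d)
s=manip.read_state()['eef_pos']
C=cv2.resize(im[160:250,270:360],(600,600),interpolation=cv2.INTER_CUBIC); cv2.imwrite('pics/r1.png',C[:,:,::-1])
E
```

```text
t 26.03 pos [552.25  60.57  74.41] rot [-3.1412e+00  4.0000e-04  7.9800e-01] F [-0.36  0.14 -0.71] M [-0.039 -0.168  0.01 ] gap 0.34 j6 -0.75
```

View pics/r1.png

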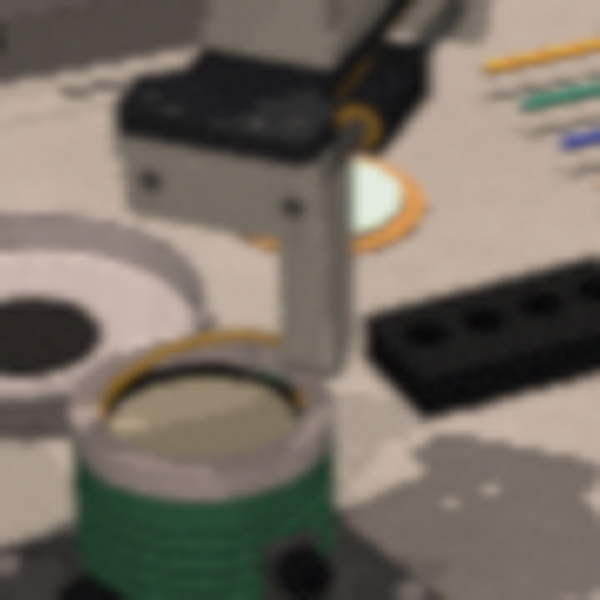

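Call:
arm_command(
  steps=[
    [0,[0,0,0.1],0],
    [0,[0,0,0.1],0],
    [0,[0,0,0.1],0],
  ],
)

```text
clock: 26.28
eef_pos: [552.5, 60.6, 72.0]
eef_rot: [3.142, -0.0, 0.798]
wrist_force: [-0.9, -0.1, -0.3]
finger_gap: 0.8
```

Call:
arm_command(
  steps=[
    [0,[0,0,0.1],0],
    [0,[0,0,0.1],0],
  ],
)

```text
clock: 26.45
eef_pos: [552.5, 60.6, 70.0]
eef_rot: [3.142, -0.0, 0.798]
wrist_force: [0.4, 0.5, -0.9]
finger_gap: 0.5
```

Call:
arm_command(
  steps=[
    [0,[0,0,0.1],0],
    [0,[0,0,0.1],0],
  ],
)

```text
clock: 26.62
eef_pos: [552.4, 60.6, 67.9]
eef_rot: [-3.142, 0.0, 0.798]
wrist_force: [0.3, 0.7, 0.1]
finger_gap: 0.6
```

Call:
arm_command(
  steps=[
    [0,[0,0,0.05],0],
    [0,[0,0,0.05],0],
    [0,[0,0,0.0],0],
  ],
)

```text
clock: 26.87
eef_pos: [552.4, 60.6, 67.0]
eef_rot: [-3.142, 0.0, 0.798]
wrist_force: [0.3, -0.5, -0.3]
finger_gap: 0.5
```

Call:
arm_command(
  steps=[
    [0,[0,0,0.05],0],
    [0,[0,0,0.05],0],
    [0,[0,0,0.0],0],
  ],
)

```text
clock: 27.12
eef_pos: [552.4, 60.6, 66.0]
eef_rot: [-3.141, 0.0, 0.798]
wrist_force: [-0.5, 0.5, -0.6]
finger_gap: 1.1
```

Call:
arm_command(
  steps=[
    [0,[0,0,0.05],0],
    [0,[0,0,0.05],0],
    [0,[0,0,0.0],0],
  ],
)

```text
clock: 27.37
eef_pos: [552.6, 60.6, 65.3]
eef_rot: [3.141, -0.0, 0.798]
wrist_force: [-1.2, -0.0, 3.9]
finger_gap: 0.6
```

Contact came at TCP z≈65.4 against the rim at 90. So the real fingertips sit about 24.6 mm above the reported TCP, and I'll use that offset. Next I move over the ring end.

Call:
arm_command(
  steps=[
    [0.14,[0,0,-1.0],0],
    [0.14,[0,0,-1.6],0],
    [0.14,[1.0,-1.4,0],0],
    [0.14,[1.17,-1.4,0],0],
    [0.14,[0,0,0],0],
  ],
)

```text
clock: 27.78
eef_pos: [547.4, 97.7, 91.9]
eef_rot: [3.141, -0.001, 0.8]
wrist_force: [-0.9, -0.2, -0.5]
finger_gap: 12.7
```

Call:
arm_command(
  steps=[
    [0.14,[0,0,0],0],
    [0.14,[0,0,0],0],
  ],
)

```text
clock: 27.95
eef_pos: [547.6, 95.3, 91.3]
eef_rot: [3.141, 0.0, 0.798]
wrist_force: [0.2, -0.2, -0.8]
finger_gap: 13.4
```

```bash
python3 - <<'E'
from h import *
im,d=snap('side','s'); im2,d2=snap('top','s'); st()
C=cv2.resize(im[170:240,270:340],(500,500),interpolation=cv2.INTER_CUBIC)
D=cv2.resize(im2[235:290,225:280],(285,285),interpolation=cv2.INTER_CUBIC)
o=np.zeros((500,800,3),np.uint8); o[:500,:500]=C; o[:285,513:798]=D
cv2.imwrite('pics/s1.png',o[:,:,::-1])
E
```

```text
t 28.05 pos [547.63  95.02  91.15] rot [3.1416e+00 1.0000e-04 7.9750e-01] F [-0.22 -0.23  0.32] M [ 0.004 -0.134  0.077] gap 13.34 j6 -0.69
```

View pics/s1.png

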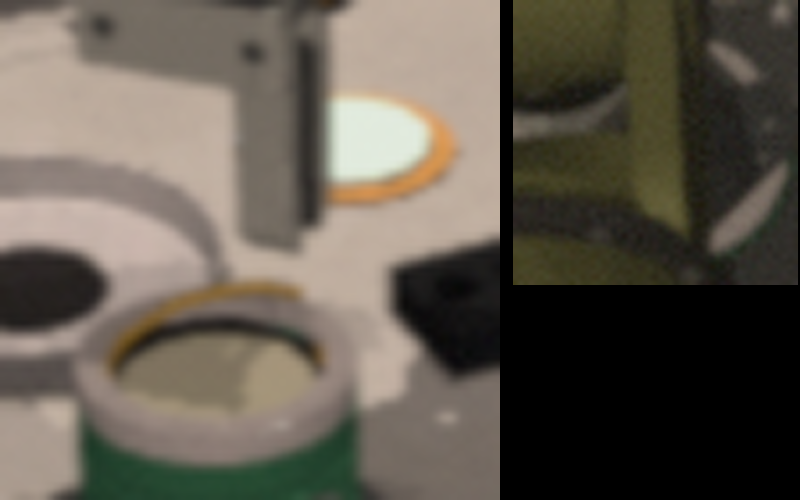

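Call:
arm_command(
  steps=[
    [0.14,[0.03,0,0.6],0],
    [0.14,[0,0,0.6],0],
    [0.14,[0,0,0.4],0],
    [0.14,[0,0,0.0],0],
    [0.14,[0,0,0],0],
  ],
)

```text
clock: 28.47
eef_pos: [547.6, 95.8, 74.6]
eef_rot: [-3.141, 0.001, 0.798]
wrist_force: [-0.1, 0.0, 1.0]
finger_gap: 13.0
```

```bash
python3 - <<'E'
from h import *
im,d=snap('side','t'); st()
C=cv2.resize(im[190:235,280:330],(660,594),interpolation=cv2.INTER_CUBIC)
cv2.imwrite('pics/t1.png',C[:,:,::-1])
E
```

```text
t 28.52 pos [547.73  95.82  74.94] rot [-3.1414e+00  2.0000e-04  7.9800e-01] F [-0.   -0.31 -0.01] M [-0.01  -0.097 -0.005] gap 13.39 j6 -0.69
```

View pics/t1.png

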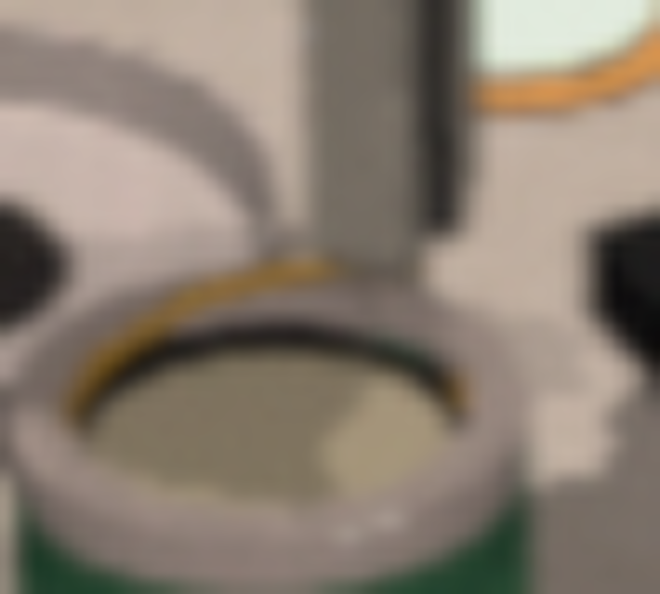

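Call:
arm_command(
  steps=[
    [0.14,[0,0,0.15],0],
    [0.14,[0,0,0.15],0],
    [0.14,[0,0,0.1],0],
    [0.14,[0,0,0],0],
  ],
)

```text
clock: 28.85
eef_pos: [547.7, 95.9, 70.9]
eef_rot: [-3.141, 0.0, 0.798]
wrist_force: [0.4, 0.2, 0.2]
finger_gap: 13.4
```

Call:
arm_command(
  steps=[
    [0.14,[0,0,0.1],0],
    [0.14,[0,0,0.1],0],
    [0.14,[0,0,0],0],
  ],
)

```text
clock: 29.1
eef_pos: [547.7, 95.9, 68.9]
eef_rot: [-3.141, 0.0, 0.798]
wrist_force: [0.0, 0.6, -0.7]
finger_gap: 12.6
```

Call:
arm_command(
  steps=[
    [0.14,[0,0,0.1],0],
    [0.14,[0,0,0.08],0],
    [0.14,[0,0,0],0],
  ],
)

```text
clock: 29.35
eef_pos: [547.7, 95.9, 67.1]
eef_rot: [-3.141, 0.0, 0.798]
wrist_force: [0.1, -0.2, 0.0]
finger_gap: 13.3
```

```bash
python3 - <<'E'
from h import *
im,d=snap('side','u'); st()
C=cv2.resize(im[190:235,280:330],(660,594),interpolation=cv2.INTER_CUBIC)
cv2.imwrite('pics/u1.png',C[:,:,::-1])
E
```

```text
t 29.4 pos [547.71  95.88  67.15] rot [-3.1415e+00  1.0000e-04  7.9800e-01] F [ 0.21  0.27 -0.42] M [ 0.023 -0.114  0.039] gap 12.87 j6 -0.69
```

View pics/u1.png

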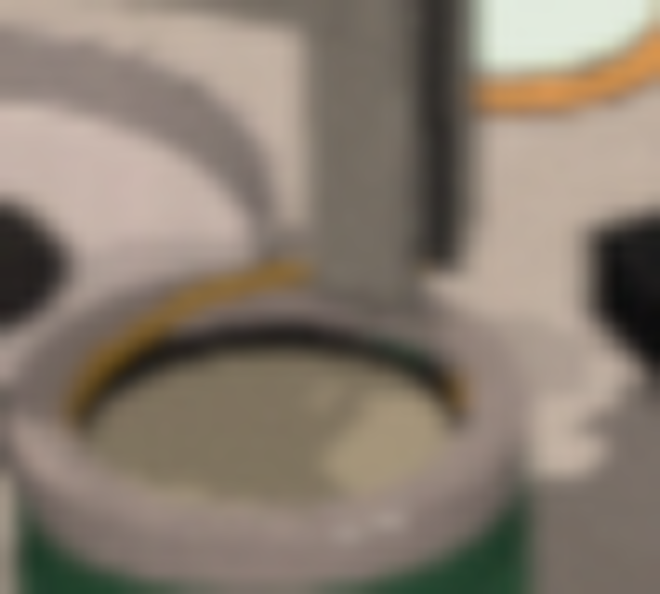

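Call:
arm_command(
  steps=[
    [0.14,[0,0,0.03],0],
    [0.1,[0,0,0],0],
    [0,[0,0,0],0],
    [0,[0,0,0],0],
    [0,[0,0,0],0],
  ],
  force=20,
)

```text
clock: 29.82
eef_pos: [547.8, 95.8, 66.9]
eef_rot: [3.142, 0.0, 0.798]
wrist_force: [-0.9, -0.5, -0.3]
finger_gap: 2.9
```

Call:
arm_command(
  steps=[
    [0,[0,0,0],0],
    [0,[0,0,0],0],
    [0,[0,0,0],0],
  ],
  force=55,
)

```text
clock: 30.07
eef_pos: [547.7, 95.8, 66.9]
eef_rot: [3.142, 0.0, 0.798]
wrist_force: [-0.4, -0.7, -0.4]
finger_gap: 1.8
```

```bash
python3 - <<'E'
from h import *
im,d=snap('side','v'); st()
C=cv2.resize(im[190:235,280:330],(660,594),interpolation=cv2.INTER_CUBIC)
cv2.imwrite('pics/v1.png',C[:,:,::-1])
E
```

```text
t 30.12 pos [547.76  95.83  66.95] rot [3.1416e+00 1.0000e-04 7.9800e-01] F [-0.09 -1.12 -0.7 ] M [-0.187 -0.139  0.051] gap 1.97 j6 -0.69
```

View pics/v1.png

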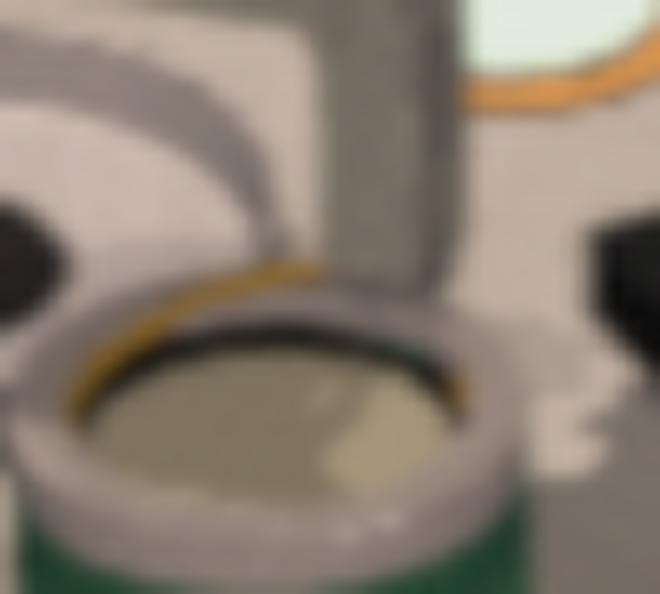

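Call:
arm_command(
  steps=[
    [0,[0,0,-0.05],0],
    [0,[0,0,-0.1],0],
    [0,[0,0,-0.1],0],
    [0,[0,0,-0.1],0],
    [0,[0,0,0],0],
  ],
  force=55,
)

```text
clock: 30.53
eef_pos: [547.5, 95.9, 70.4]
eef_rot: [-3.141, 0.0, 0.798]
wrist_force: [-1.5, -0.9, -3.9]
finger_gap: 1.4
```

```bash
python3 - <<'E'
from h import *
im,d=snap('side','w'); st()
C=cv2.resize(im[190:235,280:330],(660,594),interpolation=cv2.INTER_CUBIC)
cv2.imwrite('pics/w1.png',C[:,:,::-1])
E
```

```text
t 30.58 pos [547.49  95.87  70.31] rot [-3.1411e+00  5.0000e-04  7.9800e-01] F [-1.36 -0.8  -3.47] M [-0.114  0.121  0.057] gap 1.85 j6 -0.69
```

View pics/w1.png

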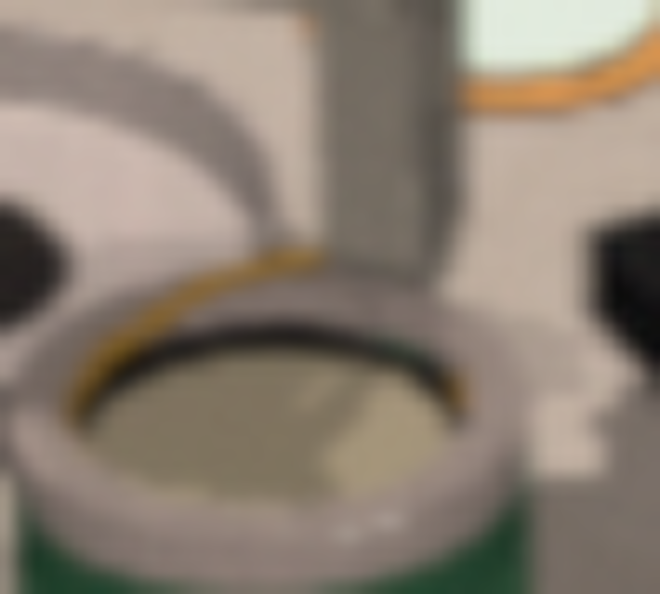

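Call:
arm_command(
  steps=[
    [0,[0,0,-0.15],0],
    [0,[0,0,-0.15],0],
    [0,[0,0,-0.15],0],
    [0,[0,0,-0.15],0],
    [0,[0,0,0],0],
  ],
  force=60,
)

```text
clock: 31.0
eef_pos: [548.1, 96.1, 77.0]
eef_rot: [3.141, -0.001, 0.798]
wrist_force: [-1.5, 1.6, -3.3]
finger_gap: 1.7
```

Call:
arm_command(
  steps=[
    [0,[0,0,-0.2],0],
    [0,[0,0,-0.2],0],
    [0,[0,0,-0.2],0],
    [0,[0,0,-0.2],0],
    [0,[0,0,0],0],
  ],
)

```text
clock: 31.42
eef_pos: [548.1, 96.0, 85.1]
eef_rot: [3.141, -0.001, 0.798]
wrist_force: [0.3, 0.9, -2.3]
finger_gap: 1.7
```

```bash
python3 - <<'E'
from h import *
im,d=snap('side','x'); st()
C=cv2.resize(im[180:235,275:335],(655,600),interpolation=cv2.INTER_CUBIC)
cv2.imwrite('pics/x1.png',C[:,:,::-1])
E
```

```text
t 31.47 pos [548.04  95.97  84.84] rot [ 3.1411e+00 -8.0000e-04  7.9800e-01] F [ 0.43  1.24 -2.67] M [ 0.432 -0.21  -0.02 ] gap 1.64 j6 -0.69
```

View pics/x1.png

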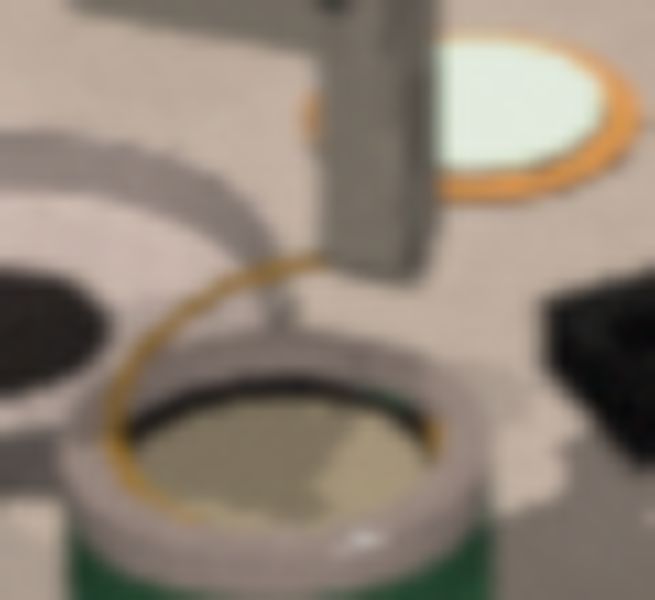

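Call:
arm_command(
  steps=[
    [0,[0,0,-0.25],0],
    [0,[0,0,-0.25],0],
    [0,[0,0,-0.25],0],
    [0,[0,0,-0.25],0],
    [0,[0,0,-0.2],0],
  ],
)

```text
clock: 31.88
eef_pos: [547.9, 95.9, 97.0]
eef_rot: [3.141, -0.0, 0.798]
wrist_force: [-0.0, 0.2, -0.4]
finger_gap: 1.3
```

Call:
arm_command(
  steps=[
    [0,[0,0,-0.25],0],
    [0,[0,0,-0.25],0],
    [0,[0,0,-0.25],0],
    [0,[0,0,-0.25],0],
    [0,[0,0,-0.2],0],
  ],
)

```text
clock: 32.3
eef_pos: [547.9, 95.8, 108.8]
eef_rot: [3.141, -0.0, 0.798]
wrist_force: [-0.8, -0.8, -0.1]
finger_gap: 1.6
```

Call:
arm_command(
  steps=[
    [0,[0,0,-0.25],0],
    [0,[0,0,-0.25],0],
    [0,[0,0,-0.25],0],
    [0,[0,0,-0.25],0],
    [0,[0,0,-0.2],0],
  ],
)

```text
clock: 32.72
eef_pos: [547.8, 95.9, 120.8]
eef_rot: [3.141, -0.0, 0.798]
wrist_force: [0.4, -0.2, -0.2]
finger_gap: 1.5
```

```bash
python3 - <<'E'
from h import *
im,d=snap('side','y'); st()
C=cv2.resize(im[160:235,265:345],(640,600),interpolation=cv2.INTER_CUBIC)
cv2.imwrite('pics/y1.png',C[:,:,::-1])
E
```

```text
t 32.77 pos [547.96  95.91 121.13] rot [ 3.1412e+00 -5.0000e-04  7.9800e-01] F [ 0.32 -0.27  0.39] M [ 0.034 -0.116  0.003] gap 1.43 j6 -0.69
```

View pics/y1.png

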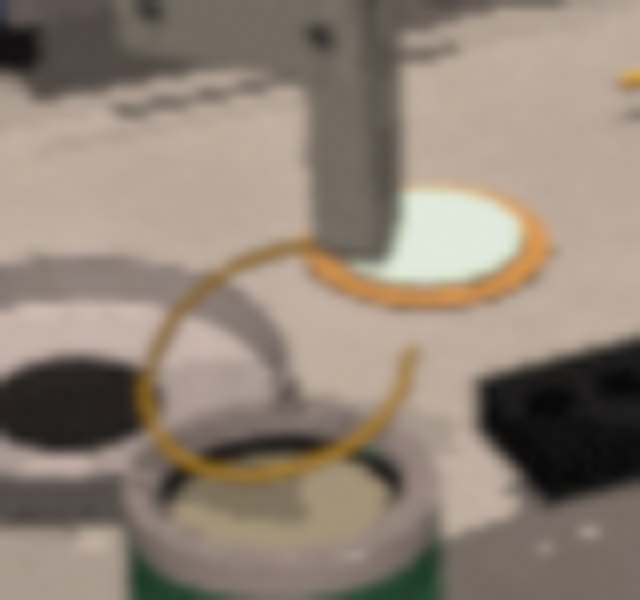

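Call:
arm_command(
  steps=[
    [0,[0,0,-1.0],0],
    [0,[0,0,-1.5],0],
    [0,[0,0,-1.5],0],
    [0,[1.0,-1.0,0],0],
    [0,[2.0,-2.05,0],0],
  ],
)

```text
clock: 33.18
eef_pos: [547.6, 137.4, 162.2]
eef_rot: [3.14, -0.002, 0.795]
wrist_force: [0.1, 0.7, -1.1]
finger_gap: 1.7
```

Call:
arm_command(
  steps=[
    [0,[2.3,-2.35,0],0],
    [0,[2.3,-2.35,0],0],
    [0,[2.3,-2.35,0],0],
    [0,[2.3,-2.35,0],0],
    [0,[1.2,-1.2,0],0],
  ],
)

```text
clock: 33.6
eef_pos: [542.9, 290.3, 161.0]
eef_rot: [-3.141, -0.001, 0.8]
wrist_force: [-0.5, 0.2, -0.7]
finger_gap: 1.7
```

Call:
arm_command(
  steps=[
    [0,[0.7,-0.75,0],0],
    [0,[0,0,0],0],
    [0,[0,0,1.0],0],
    [0,[0,0,1.0],0],
    [0,[0,0,0],0],
  ],
)

```text
clock: 34.02
eef_pos: [542.4, 295.7, 137.7]
eef_rot: [-3.14, 0.004, 0.797]
wrist_force: [-0.1, 0.3, -0.8]
finger_gap: 1.7
```

```bash
python3 - <<'E'
from h import *
im,d=snap('side','z'); im2,d2=snap('top','z'); st()
C=cv2.resize(im[120:240,230:340],(550,600),interpolation=cv2.INTER_CUBIC)
D=cv2.resize(im2[215:310,125:220],(240,240),interpolation=cv2.INTER_CUBIC)
o=np.zeros((600,800,3),np.uint8); o[:,:550]=C; o[:240,555:795]=D
cv2.imwrite('pics/z1.png',o[:,:,::-1])
E
```

```text
t 34.12 pos [543.06 296.29 139.79] rot [-3.1412e+00  1.3000e-03  7.9680e-01] F [-0.33 -0.22  0.05] M [ 0.    -0.17   0.015] gap 1.85 j6 -0.36
```

View pics/z1.png

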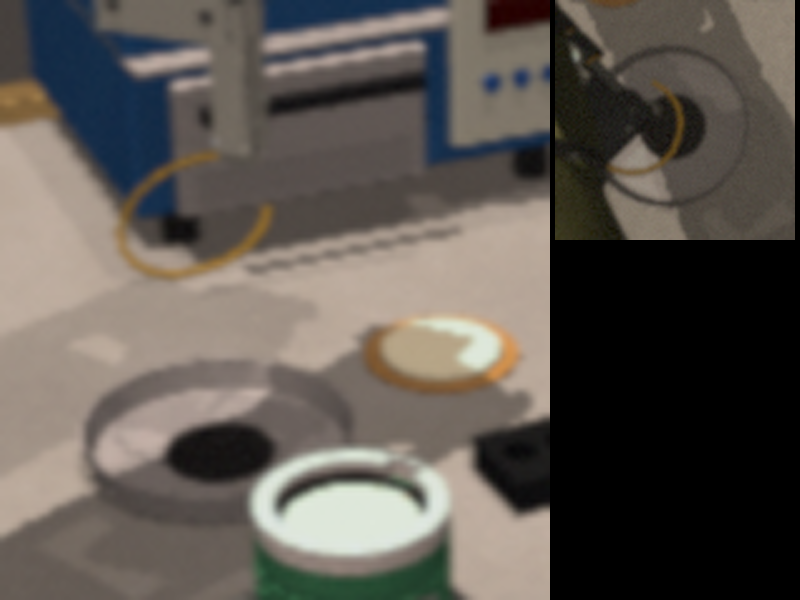

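```bash
python3 - <<'E'
from h import *
for z in(120,140): print(onz('top',158.6,265.7,z))
# side ring lowest pixel crop (185,275)
u,v=230+185/5,120+275/5
o,d=ray('side',u,v)
for y in(250,280,300): print(o+d*(y-o[1])/d[1])
E
```

```text
[504.18588989 272.70923019 120.        ]
[503.00505224 266.88258995 140.        ]
[493.99549653 250.         128.65230264]
[502.98051281 280.         112.66468013]
[508.97052367 300.         102.00626512]
```

Call:
arm_command(
  steps=[
    [0,[0.5,0,1.0],0],
    [0,[0.56,0,2.0],0],
    [0,[0,0,2.5],0],
    [0,[0,0,2.0],0],
    [0,[0,0,1.0],0],
  ],
)

```text
clock: 34.53
eef_pos: [549.7, 304.4, 52.3]
eef_rot: [-3.14, 0.003, 0.798]
wrist_force: [-0.3, 0.2, -0.9]
finger_gap: 1.8
```

Call:
arm_command(
  steps=[
    [0,[0,0,0.7],0],
    [0,[0,0,0.4],0],
    [0,[0,0,0],0],
    [0,[0,0,0],0],
  ],
)

```text
clock: 34.87
eef_pos: [551.0, 305.1, 45.4]
eef_rot: [3.141, -0.001, 0.798]
wrist_force: [-0.3, -0.7, 0.2]
finger_gap: 1.8
```

```bash
python3 - <<'E'
from h import *
im,d=snap('side','A'); im2,d2=snap('top','A'); st()
C=cv2.resize(im[140:240,230:330],(550,550),interpolation=cv2.INTER_CUBIC)
D=cv2.resize(im2[215:310,125:220],(240,240),interpolation=cv2.INTER_CUBIC)
o=np.zeros((600,800,3),np.uint8); o[:550,:550]=C; o[:240,555:795]=D
cv2.imwrite('pics/A1.png',o[:,:,::-1])
E
```

```text
t 34.97 pos [550.99 305.2   45.55] rot [ 3.141e+00 -1.600e-03  7.980e-01] F [ 0.34 -0.32 -0.3 ] M [-0.011 -0.199  0.003] gap 1.64 j6 -0.35
```

View pics/A1.png

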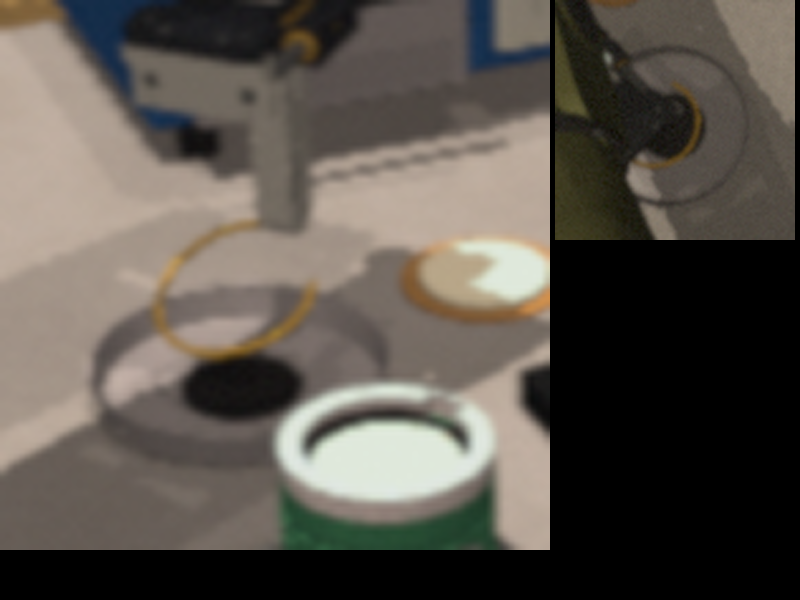

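Call:
arm_command(
  steps=[
    [0,[0,0,0.4],0],
    [0,[0,0,0.5],0],
    [0,[0,0,0.4],0],
    [0,[0,0,0.2],0],
    [0,[0,0,0],0],
  ],
)

```text
clock: 35.38
eef_pos: [550.2, 304.8, 28.6]
eef_rot: [-3.141, 0.001, 0.798]
wrist_force: [-0.6, -0.2, -0.8]
finger_gap: 1.6
```

Call:
arm_command(
  steps=[
    [0,[0,0,0.2],0],
    [0,[0,0,0.2],0],
    [0,[0,0,0.1],0],
    [0,[0,0,0],0],
  ],
)

```text
clock: 35.72
eef_pos: [550.4, 304.9, 24.2]
eef_rot: [-3.141, 0.0, 0.798]
wrist_force: [0.7, 0.2, 0.1]
finger_gap: 1.7
```

```bash
python3 - <<'E'
from h import *
im,d=snap('side','B'); im2,d2=snap('top','B'); st()
C=cv2.resize(im[140:240,230:330],(550,550),interpolation=cv2.INTER_CUBIC)
D=cv2.resize(im2[215:310,125:220],(240,240),interpolation=cv2.INTER_CUBIC)
o=np.zeros((600,800,3),np.uint8); o[:550,:550]=C; o[:240,555:795]=D
cv2.imwrite('pics/B1.png',o[:,:,::-1])
E
```

```text
t 35.82 pos [550.55 304.96  24.51] rot [ 3.1415e+00 -1.0000e-04  7.9800e-01] F [-0.13  0.71 -0.45] M [-0.059 -0.128  0.004] gap 1.67 j6 -0.35
```

View pics/B1.png

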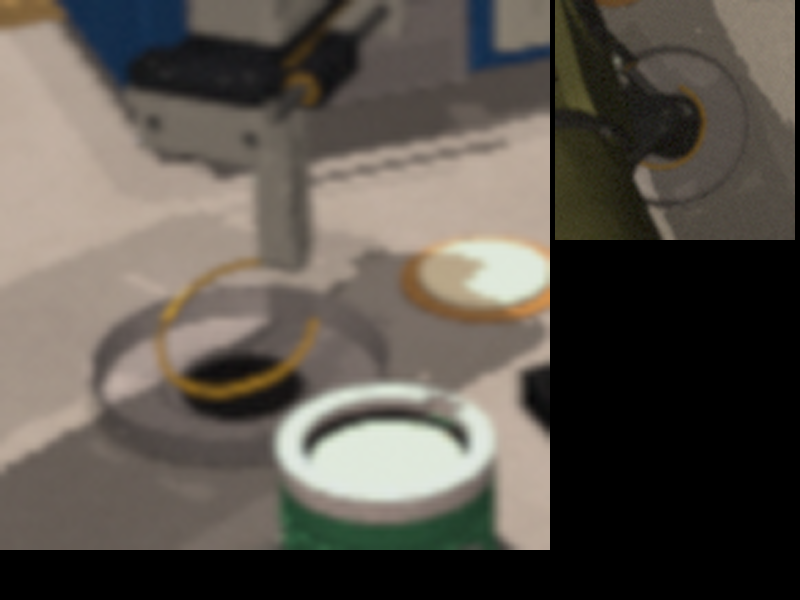

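Call:
arm_command(
  steps=[
    [0,[0,0,0.15],0],
    [0,[0,0,0.15],0],
    [0,[0,0,0.1],0],
    [0,[0,0,0],0],
  ],
)

```text
clock: 36.15
eef_pos: [550.3, 304.9, 20.1]
eef_rot: [-3.141, 0.0, 0.798]
wrist_force: [0.3, 0.2, -1.1]
finger_gap: 1.6
```

Call:
arm_command(
  steps=[
    [0,[0,0,0.1],0],
    [0,[0,0,0.1],0],
    [0,[0,0,0],0],
  ],
)

```text
clock: 36.4
eef_pos: [550.4, 304.9, 18.2]
eef_rot: [-3.141, 0.0, 0.798]
wrist_force: [0.0, -0.3, -0.7]
finger_gap: 1.5
```

Call:
arm_command(
  steps=[
    [0,[0,0,0.1],0],
    [0,[0,0,0.1],0],
    [0,[0,0,0],0],
  ],
)

```text
clock: 36.65
eef_pos: [550.4, 304.9, 16.2]
eef_rot: [-3.141, 0.0, 0.798]
wrist_force: [-0.2, -0.0, 0.6]
finger_gap: 1.5
```

Call:
arm_command(
  steps=[
    [0,[0,0,0.15],0],
    [0,[0,0,0.15],0],
    [0,[0,0,0],0],
  ],
)

```text
clock: 36.9
eef_pos: [550.3, 304.9, 13.0]
eef_rot: [-3.141, 0.0, 0.798]
wrist_force: [0.3, -0.4, -0.3]
finger_gap: 1.9
```

```bash
python3 - <<'E'
from h import *
im,d=snap('side','C'); im2,d2=snap('top','C'); st()
C=cv2.resize(im[140:240,230:330],(550,550),interpolation=cv2.INTER_CUBIC)
D=cv2.resize(im2[215:310,125:220],(240,240),interpolation=cv2.INTER_CUBIC)
o=np.zeros((600,800,3),np.uint8); o[:550,:550]=C; o[:240,555:795]=D
cv2.imwrite('pics/C1.png',o[:,:,::-1])
E
```

```text
t 37.0 pos [550.46 304.92  13.35] rot [-3.1416e+00  2.0000e-04  7.9800e-01] F [0.31 0.42 0.53] M [ 0.032 -0.177  0.014] gap 1.24 j6 -0.35
```

View pics/C1.png

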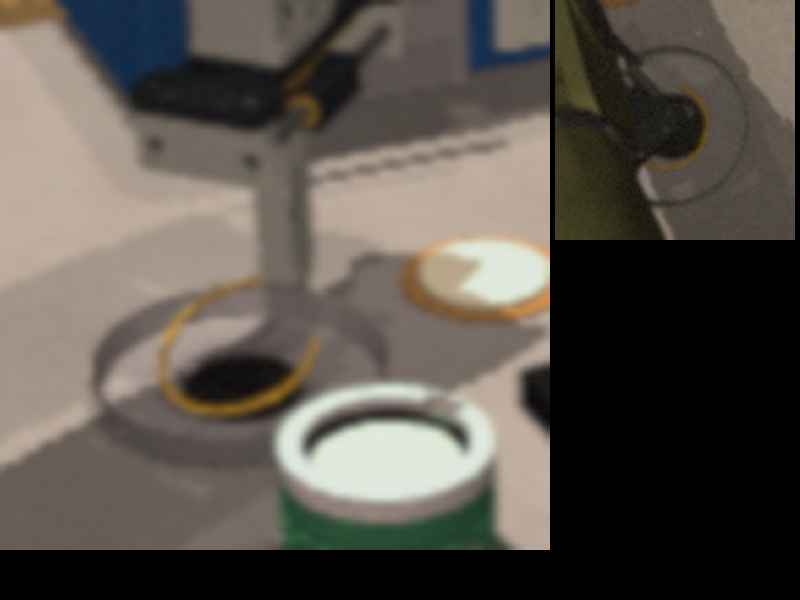

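Call:
arm_command(
  steps=[
    [0,[0,0,0.15],0],
    [0,[0,0,0.15],0],
    [0,[0,0,0.1],0],
    [0,[0,0,0],0],
  ],
)

```text
clock: 37.33
eef_pos: [550.4, 304.9, 9.1]
eef_rot: [-3.141, 0.0, 0.798]
wrist_force: [0.4, 0.7, -0.3]
finger_gap: 2.0
```

Call:
arm_command(
  steps=[
    [0,[0,0,0.15],0],
    [0,[0,0,0.15],0],
    [0,[0,0,0],0],
  ],
)

```text
clock: 37.58
eef_pos: [550.4, 304.9, 6.1]
eef_rot: [-3.141, 0.0, 0.798]
wrist_force: [0.2, -0.2, 0.4]
finger_gap: 1.8
```

Call:
arm_command(
  steps=[
    [0.2,[0,0,0],0],
    [0.2,[0,0,0],0],
    [0.2,[0,0,0],0],
    [0.2,[0,0,0],0],
    [0.2,[0,0,0],0],
  ],
)

```text
clock: 38.0
eef_pos: [550.5, 304.9, 6.5]
eef_rot: [3.142, -0.0, 0.798]
wrist_force: [-1.0, -0.3, -0.0]
finger_gap: 18.7
```

```bash
python3 - <<'E'
from h import *
im,d=snap('side','D'); im2,d2=snap('top','D'); st()
C=cv2.resize(im[140:240,230:330],(550,550),interpolation=cv2.INTER_CUBIC)
D=cv2.resize(im2[215:310,125:220],(240,240),interpolation=cv2.INTER_CUBIC)
o=np.zeros((600,800,3),np.uint8); o[:550,:550]=C; o[:240,555:795]=D
cv2.imwrite('pics/D1.png',o[:,:,::-1])
E
```

```text
t 38.1 pos [550.51 304.96   6.5 ] rot [ 3.1416e+00 -1.0000e-04  7.9800e-01] F [-0.67 -0.48 -0.53] M [ 0.013 -0.126 -0.02 ] gap 18.36 j6 -0.35
```

View pics/D1.png

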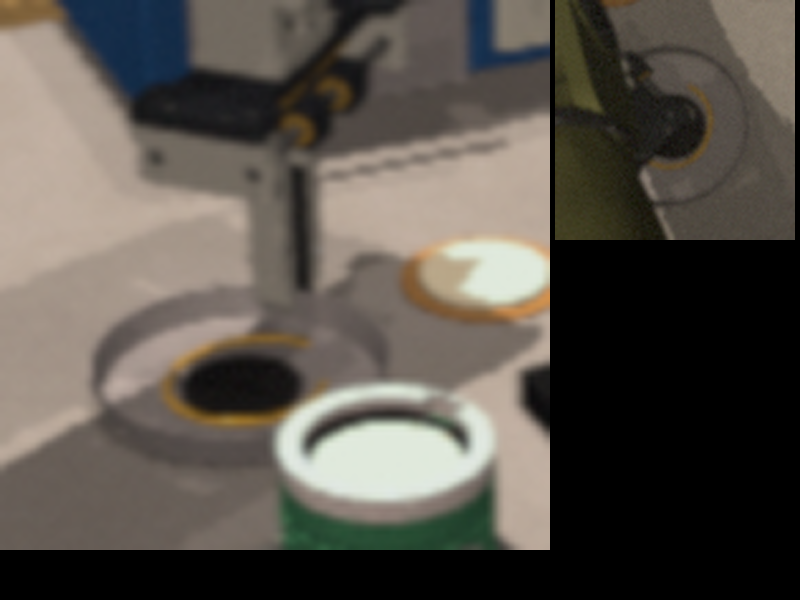

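The ring lies flat in the dish. Now retreating and checking.

Call:
arm_command(
  steps=[
    [0.2,[0,0,-1],0],
    [0.2,[0,0,-2],0],
    [0.2,[0,0,-3],0],
    [0.2,[0,0,-3],0],
    [0.2,[0,0,-3],0],
  ],
)

```text
clock: 38.52
eef_pos: [550.4, 304.9, 128.7]
eef_rot: [3.141, -0.0, 0.798]
wrist_force: [-1.0, 1.1, 0.3]
finger_gap: 18.9
```

Call:
arm_command(
  steps=[
    [0.2,[0,0,-3],0],
    [0.2,[-2,-2,0],0],
    [0.2,[-2.5,-2.5,0],0],
    [0.2,[-2,-2,0],0],
    [0.2,[0,0,0],0],
  ],
)

```text
clock: 38.93
eef_pos: [455.0, 304.0, 157.6]
eef_rot: [-3.141, -0.0, 0.8]
wrist_force: [0.3, 0.6, 0.6]
finger_gap: 19.0
```

```bash
python3 - <<'E'
from h import *
im,d=snap('side','E'); im2,d2=snap('top','E'); st()
C=cv2.resize(im[170:390,230:420],(518,600),interpolation=cv2.INTER_CUBIC)
D=cv2.resize(im2[210:300,125:285],(280,157),interpolation=cv2.INTER_CUBIC)
E_=cv2.resize(im2[225:305,340:470],(280,172),interpolation=cv2.INTER_CUBIC)
o=np.zeros((600,800,3),np.uint8); o[:,:518]=C; o[:157,520:800]=D; o[170:342,520:800]=E_
cv2.imwrite('pics/E1.png',o[:,:,::-1])
E
```

```text
t 39.03 pos [458.37 304.08 157.75] rot [ 3.1411e+00 -1.6000e-03  7.9890e-01] F [-0.51  0.21  0.36] M [ 0.088 -0.145  0.003] gap 18.98 j6 -0.28
```

View pics/E1.png

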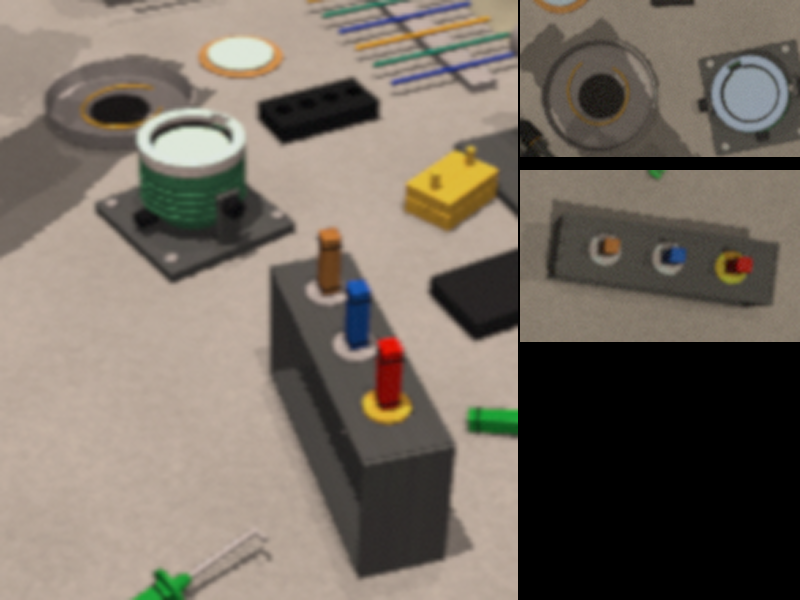

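View pics/E_top.png

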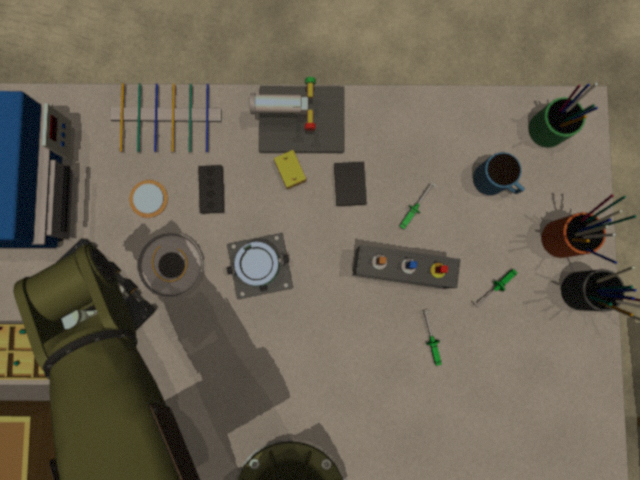

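```bash
python3 -c "
from cell import manip
print(manip.sign_off())"
```

```text
the job is handed in; nothing more can be done
None
```

The job is handed in at about 39 s. The ring is out and lying flat in the parts dish, and the red pick is back upright in its own slot.

- **Lifting the ring end:** I worked the pick's toe in at the notch. Finding the glass height took a light touch of about 4 N, under the 10 N limit. The end lifted at up to about 6 N, jumped out, and rested over the rim.
- **Drawing the ring:** I pulled it clear by the freed end, with about 3–4 N at the wrist in the readings I took.
- **Order:** I hung the pick back up before drawing the ring, not after, because the single gripper could not hold both.

**Last checks:** Both camera views show the ring in the dish, an empty groove in the lamp and the pick seated by its guard. The other things appear unmoved, and the gripper is clear of everything.

**What disagreed:**
- **Fingertip height:** the real fingertips sit about 24.6 mm above the stated tool point. I found this by touching the rim lightly and corrected for it.
- **Ring grip:** the gripper read about 1.7 mm on the 4 mm wire. I never explained that, but the ring did not slip.
- **Lifting force:** force began only about 2 mm higher than expected when lifting the ring end.

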